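# Clip the sander's roller spindles

## Task

Refit the roller clips on the sander carriage: clear the green setting block off the deck into its own green-labelled pocket, and lay every dark steel split clip that has been set out (there may be fewer clips than spindles) flat on the deck with its mouth towards a spindle of its own. Then push each clip sideways with the blue-handled fork tool, not with the fingers, until it snaps fully home in the spindle's groove. When all clips are on, put the fork back flat in its own blue-labelled pocket, let go, and leave the glue bottle and the wood offcut where they are.

Things in the scene. Friction and masses are not known exactly. Their poses are not given: they have to be found in the camera images.
- carriage: fixed roller carriage: aluminium deck 20 mm high, with three grooved steel spindles in a row along its y, 100 mm apart. Origin: on the bench under the middle spindle; x from the deck's free side to the spindles (the way clips are pushed on). Deck from -130 to +45 mm in x, -155 to +155 mm in y; 30 mm high lip behind it, at x 46 mm and on
- spindle0 (a point): left (+y) spindle: the point on its axis at deck level, axes as the carriage. Groove: core 22 mm thick from the deck up to 10.5 mm above it, then a head 36 mm wide, top 23.5 mm above the deck. A clip is home when its origin is on this point
- spindle1 (a point): middle spindle: the point on its axis at deck level, axes as the carriage. Groove: core 22 mm thick from the deck up to 10.5 mm above it, then a head 36 mm wide, top 23.5 mm above the deck. A clip is home when its origin is on this point
- spindle2 (a point): right (-y) spindle: the point on its axis at deck level, axes as the carriage. Groove: core 22 mm thick from the deck up to 10.5 mm above it, then a head 36 mm wide, top 23.5 mm above the deck. A clip is home when its origin is on this point
- clip0: dark steel C-shaped spring clip, flat, 8 mm thick, 64 mm wide, red upright lug on its tail; 140 g. Origin: bore centre, underside; x out of the mouth. Along x: jaw tips +16 mm, shoulders (rear edge of the plate) -36, lug -60 to -36. Grip the lug: 22 mm along y, top 34 mm up. Jaws spring 3 mm apart each; it snaps over at about 5 to 10 N. None if not set out
- clip1: dark steel C-shaped spring clip, flat, 8 mm thick, 64 mm wide, red upright lug on its tail; 140 g. Origin: bore centre, underside; x out of the mouth. Along x: jaw tips +16 mm, shoulders (rear edge of the plate) -36, lug -60 to -36. Grip the lug: 22 mm along y, top 34 mm up. Jaws spring 3 mm apart each; it snaps over at about 5 to 10 N. None if not set out
- clip2: dark steel C-shaped spring clip, flat, 8 mm thick, 64 mm wide, red upright lug on its tail; 140 g. Origin: bore centre, underside; x out of the mouth. Along x: jaw tips +16 mm, shoulders (rear edge of the plate) -36, lug -60 to -36. Grip the lug: 22 mm along y, top 34 mm up. Jaws spring 3 mm apart each; it snaps over at about 5 to 10 N. None if not set out
- fork: fork tool: flat steel plate 8 mm thick, 62 mm wide, upright blue handle, two prongs along its x; 300 g. Origin: under the handle's centre, underside. Along x: plate -30 to +28 mm, prongs on to +68; each prong 16 mm wide, gap 30 mm (the clip's lug fits in it while the prong ends push the shoulders). Handle 40 mm in x, 26 mm in y, top 56 mm up
- fork_mid (a point): middle of the fork's outline (98 by 62 mm), on its underside, 19 mm ahead of the handle's centre; axes as the fork
- slot_blue_in (a point): the fork's fixed storage pocket, blue floor and blue label, empty at first: the centre of its floor, 4 mm above the bench. Inside 110 mm in y, 74 mm in x, walls 6 mm thick rising 12 mm above the floor. The fork lies in it along y, either way round. Which of the three pockets in the row it is varies
- slot_orange_in (a point): a like pocket with orange floor and label, for another tool, empty: leave it so. Centre of its floor
- slot_green_in (a point): a like pocket with green floor and label, the setting block's own, empty at first; the block lies in it lengthwise along y. Centre of its floor
- setting_block: green setting block, 50 mm in x, 98 mm in y, 40 mm high, 300 g, at first lying across the deck where the clips have to go. Origin: centre of its underside
- glue: yellow glue bottle, 60 mm wide, 150 mm tall, to be left alone. Origin: centre of its underside
- offcut: wood offcut 50 x 110 x 25 mm, to be left alone. Origin: centre of its underside

How it is judged:
By the outcome, as a careful person would: the job done as asked, in the order asked, and still so for the second after the job is handed in, with the robot touching nothing.
Of clip0, clip1, clip2 only 2 to 3 are there at a start; the rules pass over those that are not, and their reading is None.
At some moment in a run one of clip0, clip1, clip2, fork may be knocked a few centimetres aside while the robot is not near it.
Once in a run the grip may slacken for a moment while it holds something.
It also fails if it takes over 210 s, if anything falls off the work surface, if the arm or the gripper's body presses on something with over 40 N, if the wrist force passes 120 N, or if a joint passes its speed limit or range.

## Robot

A 6-joint arm with a two-finger parallel gripper is mounted at the origin on the work surface. World frame = base frame: x ahead of the robot, y to its left, z up, the work surface at z = 0. Lengths are in m, angles in rad, forces in N, time in s.
With the tool pointing down it reaches from about 0.25 to 0.725 m from the base axis. Payload 4 kg.
Tool frame: the origin (TCP) lies midway between the tips of the shut fingers; the grasp point (between the pads) lies 19 mm behind it; z points along the fingers, y is the line along which they close (so a half turn about z gives the same grasp; the last joint's range is limited). The gripper opens to 85 mm and grips with 20 to 120 N. Pads are 22 mm wide; open, the fingers measure 114 mm over their backs; the gripper's body (76 mm by 85 mm) begins 54 mm behind the grasp point. The pads swing forward as they close: fully open they stand 13 mm farther back than shut.
Start: joints at [-1.117, 0.241, 0.005, 1.335, 0, 1.571], TCP at [0.219, -0.449, 0.231] pointing down, gripper open.
Joint ranges: [-2.72, 2.72], [-1.05, 1.87], [-1.09, 1.28], [-1.99, 2.15], [-1.42, 1.44], [-3.14, 3.14]. Speed limits (rad/s): [2.79, 2.79, 3.14, 3.14, 3.14, 3.14].

## Interface

Orientations are given as a unit quaternion [x, y, z, w].
In Python, from workcell import get_obs, camera, job_done, silhouettes gives the robot as it stands. The module is installed in compiled form; this text tells all that it offers.
- The arm moves only by the tool drive_tool, never from a script. Its argument "increments" is a list of rows, each a list of 3 entries, a list of its own where there are three numbers: the shift along the world's x, y, z in mm, then the turn, a rotation vector about the world's x, y, z in degrees, then the opening, from 0 (shut) to 1 (fully open). A call has 1 to 8 rows; each row shifts and turns the commanded pose from where the row before left it; what a row does not reach is not made up. A row lasts 1/12 s, in which the tool goes at most 41.7 mm and 7.16 degrees, less where a joint would pass 70% of its speed; a pose out of reach is approached as far as the arm can. A call is refused whole if a number of a shift passes 41.7 or a number of a turn 7.16, either way. A call with a gripper value outside its range is refused whole. The fingers move at their own pace and stop on an object; the grip force is fixed at half the most. Time passes only in rows, so rows that do not move let the fingers close. It gives the time, the measured TCP pose, the force, the opening and the grip force at its end, in the units of the state.
- get_obs(): the state, without advancing time (a new reading comes with each control period).
- camera(name): name is "side" or "top" or "wrist"; returns a dict with "image" (384x512x3 uint8, red, green, blue), "K" (3x3 intrinsics, pixels), "view" (4x4, takes a point from world to camera coordinates). Camera axes: x right, y down, z forward; pixel columns grow to the right and rows downward; lengths in m; the calibration is good to about 2 mm. A picture is of the moment at which its call begins. There is no depth.
- job_done(): hands the job in; it is judged then, once.
Trained networks look in a picture, given as the dict that the camera call returned (one of the last four; its "shot" number tells which), for a name from the list of things; names that differ only in an ending like _2 or _b are one class to them, and where a whole thing is asked for, a point or a joint stands for the part that bears it (a point fixed in the world has none). Each returns a list of dicts, best first, with "conf" (0 to 1); they miss things now and then, are a little off and sometimes report something else, mostly with a low value. They report only what shows in the picture. A call takes as long as a camera call.
- silhouettes(query, picture): "region" (384x512 bool, what is visible of it) and "bbox" ([left, top, right, bottom] in pixels, round what is visible of it).
The state is a dict: "clock": time; "joint_pos": joint angles; "joint_vel": joint speeds; "tau": joint torques, N m; "eef_pos": TCP position; "tool_rot": TCP orientation; "ft_force": force on the tool from outside, world axes, zero at the start; "ft_torque": the same for the moment, N m; "grip_width": finger opening in m; "grasp_force": force on a finger pad.
Only numpy, scipy, OpenCV 4.12 (cv2) and the standard library are available. Lean on these libraries where they do the work, as an engineer would, in place of code of your own. Each camera call takes 0.05 s, during which the arm holds its last target. There are 200 camera calls.

## Working session

There is one attempt and no reset: what is moved stays moved. The work goes in short steps, Python scripts to look and compute and a tool call to move; the robot and the scene stay as the last step left them, time stands still between calls to the robot, and variables do not carry over. Pictures are saved under pics/ and viewed, at most 14 in all, crops included, and the job is handed in when it is done.

Besides the shell and the picture viewer there is one more tool, called as name([rows], argument=value, ...), one row to a line, values as JSON. drive_tool: Moves the arm, as the interface text tells. Its arguments: {"type":"object","properties":{"increments":{"type":"array"}},"required":["increments"]}

```bash
mkdir -p pics
cat > h.py <<'E'
import numpy as np, cv2
from workcell import get_obs, camera, job_done, silhouettes
def save(c,n): cv2.imwrite(f'pics/{n}.png',cv2.cvtColor(c['image'],cv2.COLOR_RGB2BGR))
def onplane(c,uv,z):
    K,V=c['K'],c['view']; R,t=V[:3,:3],V[:3,3]
    uv=np.atleast_2d(uv).astype(float)
    d=np.c_[uv,np.ones(len(uv))]@np.linalg.inv(K).T@R; o=-R.T@t
    return o+d*((z-o[2])/d[:,2])[:,None]
def proj(c,p):
    q=(c['K']@(c['view'][:3,:3]@np.asarray(p,float).T+c['view'][:3,3:4])) if np.ndim(p)>1 else c['K']@(c['view'][:3,:3]@np.asarray(p)+c['view'][:3,3])
    return (q[:2]/q[2]).T
def sil(c,names):
    for n in names:
        for s in silhouettes(n,c)[:4]:
            v,u=np.nonzero(s['region']); print(n,round(s['conf'],2),s['bbox'],'cen',u.mean().round(1),v.mean().round(1),len(u))
E
python3 - <<'E'
from h import *
o=get_obs(); print(o['clock'],o['eef_pos'],o['tool_rot'],o['grip_width'])
T=camera('top');S=camera('side');W=camera('wrist')
im=np.hstack([T['image'],S['image']])
save(T,'t0');save(S,'s0')
for c in(T,S,W):
    print(c['K'].round(1).tolist(),c['view'].round(3).tolist())
sil(T,['carriage','clip0','fork','setting_block','glue','offcut','slot_blue_in','slot_green_in','slot_orange_in'])
print('side');sil(S,['carriage','clip0','fork','setting_block','glue','offcut'])
E
```

```text
0.0 [ 0.21891075 -0.44882611  0.23041907] [ 9.74366837e-01  2.24962621e-01 -2.24689304e-04 -1.01772243e-03] 0.08563458289608587
[[403.6, 0.0, 257.2], [0.0, 403.6, 193.5], [0.0, 0.0, 1.0]] [[0.012, -0.999, -0.039, 0.011], [-0.991, -0.006, -0.136, 0.593], [0.136, 0.04, -0.99, 0.929], [0.0, 0.0, 0.0, 1.0]]
[[388.9, 0.0, 257.4], [0.0, 388.9, 194.3], [0.0, 0.0, 1.0]] [[-0.999, -0.047, 0.004, 0.596], [-0.029, 0.535, -0.845, 0.074], [0.037, -0.844, -0.535, 1.036], [0.0, 0.0, 0.0, 1.0]]
[[291.7, 0.0, 256.4], [0.0, 291.7, 192.1], [0.0, 0.0, 1.0]] [[0.438, -0.899, -0.002, -0.497], [-0.867, -0.424, 0.261, -0.034], [-0.235, -0.112, -0.965, 0.379], [0.0, 0.0, 0.0, 1.0]]
carriage 0.56 [211.5, 142.1, 340.9, 225.3] cen 272.7 182.2 8586
carriage 0.42 [345.2, 255.2, 376.4, 289.5] cen 362.0 273.7 574
clip0 0.68 [344.6, 256.1, 379.7, 290.0] cen 361.2 273.8 589
clip0 0.63 [184.0, 257.5, 214.5, 290.1] cen 196.4 274.3 537
fork 0.84 [392.6, 193.3, 423.0, 235.4] cen 406.6 210.5 876
setting_block 0.75 [276.1, 185.1, 322.4, 216.3] cen 298.4 198.7 964
glue 0.88 [387.7, 126.3, 424.1, 161.9] cen 404.1 142.8 924
g
[... 746 characters left out ...]
] cen 314.5 150.6 197
fork 0.7 [322.3, 246.1, 362.3, 267.5] cen 340.9 256.4 516
fork 0.68 [304.3, 161.0, 334.3, 179.0] cen 322.3 171.7 262
fork 0.67 [261.7, 142.9, 289.4, 159.5] cen 273.1 153.6 392
setting_block 0.87 [255.4, 172.6, 278.3, 200.4] cen 265.1 187.7 607
setting_block 0.3 [302.7, 142.2, 325.5, 159.9] cen 314.8 150.8 217
setting_block 0.17 [179.1, 203.4, 201.8, 235.3] cen 187.7 219.2 614
glue 0.61 [220.6, 114.7, 239.0, 166.9] cen 227.4 141.7 687
glue 0.32 [323.0, 244.4, 361.2, 266.2] cen 340.6 256.6 491
offcut 0.61 [179.8, 203.9, 200.7, 233.6] cen 187.6 219.1 624
offcut 0.5 [306.1, 160.7, 335.2, 179.6] cen 321.8 172.0 262
offcut 0.42 [257.9, 175.3, 279.6, 200.9] cen 265.0 188.1 616
```

View pics/t0.png

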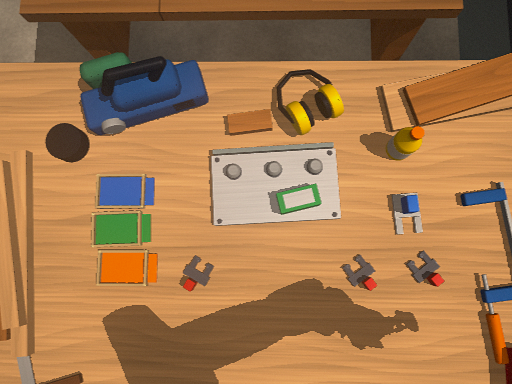

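View pics/s0.png

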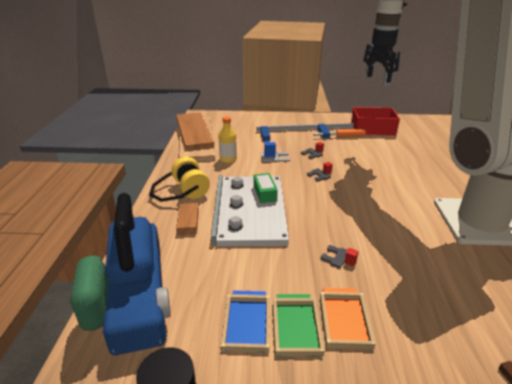

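```bash
cat >> h.py <<'E'
from scipy.optimize import minimize
def box(x0,x1,y0,y1,z0,z1): return np.array([[x,y,z] for x in(x0,x1) for y in(y0,y1) for z in(z0,z1)])
def disc(r,z0,z1): 
    a=np.linspace(0,2*np.pi,24,endpoint=False); return np.vstack([np.c_[r*np.cos(a),r*np.sin(a),0*a+z] for z in(z0,z1)])
def ring():  # clip plate as convex prisms: bore 22, outer ~32 (approx)
    out=[box(-.036,-.011,-.032,.032,0,.008)]
    for s in(1,-1): out.append(box(-.036,.016,min(s*.012,s*.032),max(s*.012,s*.032),0,.008))
    return out
CLIP=ring(); LUG=[box(-.060,-.036,-.011,.011,0,.034)]
FORK=[box(-.03,.028,-.031,.031,0,.008)]+[box(.028,.068,min(s*.015,s*.031),max(s*.015,s*.031),0,.008) for s in(1,-1)]
HAND=[box(-.02,.02,-.013,.013,.008,.056)]
BLOCK=[box(-.025,.025,-.049,.049,0,.040)]
DECK=[box(-.13,.046,-.155,.155,0,.02)]
def place(parts,p,z):
    c,s=np.cos(p[2]),np.sin(p[2]); R=np.array([[c,-s,0],[s,c,0],[0,0,1]])
    return [q@R.T+[p[0],p[1],z] for q in parts]
def render(c,parts,p,z,S=4):
    m=np.zeros((384*S,512*S),np.uint8)
    for q in place(parts,p,z):
        uv=proj(c,q); h=cv2.convexHull(((uv+.5)*S).astype(np.float32)).round().astype(int)
        cv2.fillPoly(m,[h],255)
    return cv2.resize(m,(512,384),interpolation=cv2.INTER_AREA)/255.
def fit(views,parts,p0,z,spread=(.01,.01,.2)):
    "views: list of (camera, mask)"
    def cost(p):
        e=0
        for c,m in views:
            r=render(c,parts,p,z); e+=1-np.minimum(r,m).sum()/max(np.maximum(r,m).sum(),1)
        return e/len(views)
    s=np.array(spread); p0=np.array(p0,float)
    sim=np.vstack([p0]+[p0+s*np.eye(3)[i] for i in range(3)])
    r=minimize(cost,p0,method='Nelder-Mead',options=dict(initial_simplex=sim,xatol=1e-4,fatol=1e-4,maxiter=150))
    return r.x,1-r.fun
def hsv(c): return cv2.cvtColor(c['image'],cv2.COLOR_RGB2HSV)
def blobs(c,kind,mn=30):
    h=hsv(c); H,S,V=h[...,0],h[...,1],h[...,2]
    m={'red':((H<6)|(H>174))&(S>150)&(V>60),'blue':(H>102)&(H<125)&(S>150)&(V>50),'green':(H>45)&(H<80)&(S>120)&(V>50),
       'grey':(S<60)&(V>100)}[kind].astype(np.uint8)
    n,l,st,ce=cv2.connectedComponentsWithStats(m)
    return [((l==i).astype(float),ce[i].round(1),st[i]) for i in range(1,n) if st[i][4]>=mn]
E
python3 - <<'E'
from h import *
T=camera('top');W=camera('wrist'); save(W,'w0')
for k in('red','blue','green','grey'):
    for m,ce,st in blobs(T,k): print('T',k,ce,st[4],onplane(T,ce,.03).round(3)[0])
    for m,ce,st in blobs(W,k): print('W',k,ce,st[4],onplane(W,ce,.03).round(3)[0])
print(onplane(T,[[233,171],[274,169],[315,166]],.0435).round(3))
print('slots',onplane(T,[[120,191],[117,228],[122,267]],.01).round(3))
print('clips',onplane(T,[[199,269],[357,268],[424,262]],.004).round(3))
E
```

```text
T red [435.8 279.2] 123 [ 0.396 -0.401  0.03 ]
T red [188.8 284.7] 89 [0.375 0.176 0.03 ]
T red [369.9 283.7] 95 [ 0.384 -0.249  0.03 ]
T red [508.9 366.8] 170 [ 0.206 -0.553  0.03 ]
W red [289.2   9.3] 425 [ 0.387 -0.404  0.03 ]
W red [350.2 261.9] 9331 [ 0.164 -0.611  0.03 ]
T blue [147.4  83. ] 852 [0.878 0.3   0.03 ]
T blue [120. 191.] 1050 [0.599 0.355 0.03 ]
T blue [148.8 193.2] 117 [0.594 0.283 0.03 ]
T blue [484.5 196.5] 483 [ 0.591 -0.524  0.03 ]
T blue [412.2 203.1] 163 [ 0.574 -0.354  0.03 ]
T blue [498.5 294.5] 333 [ 0.364 -0.541  0.03 ]
W blue [411.3 104. ] 1261 [ 0.364 -0.572  0.03 ]
T green [298.3 198.7] 357 [ 0.582 -0.083  0.03 ]
T green [116.  228.3] 1183 [0.507 0.36  0.03 ]
T green [145.5 227.6] 225 [0.509 0.287 0.03 ]
T grey [111.6 123. ] 180 [0.772 0.387 0.03 ]
T grey [272.6 147.8] 514 [ 0.708 -0.02   0.03 ]
T grey [272.3 185.5] 7707 [ 0.614 -0.02   0.03 ]
T grey [298.4 197.9] 425 [ 0.584 -0.083  0.03 ]
T grey [409.1 193.9] 32 [ 0.596 -0.348  0.03 ]
T grey [116.1 204.2] 48 [0.566 0.363 0.03 ]
T grey [508.1 214.9] 102 [ 0.547 -0.576  0.03 ]
T grey [406.2 219.3] 380 [ 0.535 -0.338  0.03 ]
T grey [358.3 271.1] 234 [ 0.412 -0.223  0.03 ]
T grey [485.6 282.2] 44 [ 0.391 -0.514  0.03 ]
T grey [491.  307.9] 30 [ 0.334 -0.522  0.03 ]
T grey [ 25.5 369.9] 338 [0.174 0.555 0.03 ]
W grey [463.1  50.2] 809 [ 0.435 -0.591  0.03 ]
W grey [377.7  60.9] 249 [ 0.386 -0.514  0.03 ]
W grey [357.9 112. ] 154 [ 0.33  -0.522  0.03 ]
W grey [409.3 168.2] 701 [ 0.301 -0.611  0.03 ]
W grey [382.  228.4] 87 [ 0.222 -0.623  0.03 ]
W grey [484.1 271.3] 86 [ 0.229 -0.777  0.03 ]
W grey [126.8 277.6] 73 [ 0.014 -0.357  0.03 ]
W grey [386.1 277.7] 72 [ 0.164 -0.666  0.03 ]
[[ 0.647  0.075  0.043]
 [ 0.653 -0.024  0.043]
 [ 0.66  -0.122  0.043]]
slots [[0.601 0.363 0.01 ]
 [0.509 0.365 0.01 ]
 [0.413 0.347 0.01 ]]
clips [[ 0.411  0.158  0.004]
 [ 0.418 -0.225  0.004]
 [ 0.435 -0.385  0.004]]
```

View pics/w0.png

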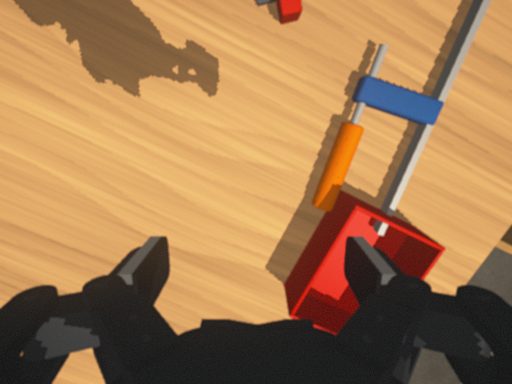

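```bash
cat >> h.py <<'E'
def hull(m):
    v,u=np.nonzero(m); r=np.zeros(m.shape,np.uint8); cv2.fillPoly(r,[cv2.convexHull(np.c_[u,v].astype(np.int32))],1); return r.astype(float)
def near(c,kind,p,rad=25,mn=15):
    b=[x for x in blobs(c,kind,mn) if np.hypot(*(x[1]-proj(c,p)))<rad]
    return max(b,key=lambda x:x[2][4])[0] if b else None
def netreg(c,name,p,rad=25):
    for s in silhouettes(name,c):
        v,u=np.nonzero(s['region'])
        if np.hypot(*(np.array([u.mean(),v.mean()])-proj(c,p)))<rad: return s['region'].astype(float)
def fitclip(cs,p0,z,lugonly=False):
    best=None
    V=[]
    for c in cs:
        w=[p0[0],p0[1],z+.01]
        m=netreg(c,'clip0',w)
        l=near(c,'red',w,30)
        if m is None or l is None: continue
        V.append((c,np.maximum(m,l)))
        V[-1]+= (l,)
    def cost(p):
        e=0
        for c,m,l in V:
            a=render(c,CLIP+LUG,p,z);b=render(c,LUG,p,z)
            e+=2-np.minimum(a,m).sum()/np.maximum(a,m).sum()-np.minimum(b,l).sum()/np.maximum(b,l).sum()
        return e/2/len(V)
    p0=np.array(p0,float); sim=np.vstack([p0]+[p0+np.array([.01,.01,.3])*np.eye(3)[i] for i in range(3)])
    r=minimize(cost,p0,method='Nelder-Mead',options=dict(initial_simplex=sim,xatol=1e-4,fatol=1e-4,maxiter=150))
    return r.x,1-r.fun,len(V)
E
cat > a.py <<'E'
from h import *
T=camera('top');S=camera('side')
g=[.582,-.083,.04]
gm=[(c,hull(near(c,'green',g,20))) for c in(T,S)]
for z in(.015,.02,.025): print('block',z,fit(gm,BLOCK,[.582,-.083,.3],z))
for cs in ([T],[T,S]):
  for p in ([.411,.158,.7],[.418,-.225,.7],[.435,-.385,.7]):
    print('clip',len(cs),fitclip(cs,p,0))
for cs in ([T],[T,S]):
    V=[(c,near(c,'blue',[.574,-.354,.04],20)) for c in cs]
    print('hand',fit(V,HAND,[.574,-.354,3.1],0))
    V=[(c,netreg(c,'fork',[.55,-.345,.02])) for c in cs]; V=[v for v in V if v[1] is not None]
    print('fork',len(V),fit(V,FORK+HAND,[.574,-.354,3.1],0))
V=[(T,netreg(T,'carriage',[.61,-.02,.02]))]
print('deck',fit(V,DECK,[.653,-.024,.066],0))
E
python3 a.py
```

```text
block 0.015 (array([ 0.58109145, -0.08035763,  0.21526533]), np.float64(0.7695239361977818))
block 0.02 (array([ 0.58134806, -0.08106291,  0.20114776]), np.float64(0.7660659542534798))
block 0.025 (array([ 0.57964852, -0.07978678,  0.20432523]), np.float64(0.7582107522854724))
clip 1 (array([ 0.41695694,  0.15215525, -0.53786838]), np.float64(0.7461629286395549), 1)
clip 1 (array([ 0.42297538, -0.22114233,  0.62620238]), np.float64(0.7430050254608624), 1)
clip 1 (array([ 0.4335771 , -0.37371739,  0.67390119]), np.float64(0.7256747313703704), 1)
clip 2 (array([ 0.42185919,  0.17398494, -0.07380916]), np.float64(0.5890000145072956), 2)
clip 2 (array([ 0.42296763, -0.22078672,  0.64478387]), np.float64(0.7063245861127778), 2)
clip 2 (array([ 0.43335194, -0.37339879,  0.68108428]), np.float64(0.5282527769414105), 2)
hand (array([ 0.57416997, -0.35412467,  3.31345307]), np.float64(0.4956427146914849))
fork 1 (array([ 0.57244894, -0.34723491,  3.20687485]), np.float64(0.9136663356250506))
hand (array([ 0.57292595, -0.35154989,  3.14806667]), np.float64(0.5377675350720781))
fork 2 (array([ 0.57191842, -0.34731558,  3.20904631]), np.float64(0.8739672271905656))
deck (array([ 0.66375462, -0.02271021,  0.07280266]), np.float64(0.8322547350370392))
```

drive_tool([
  [[30,40,0],[0,0,-2],1],
  [[30,40,0],[0,0,-2],1],
  [[30,40,0],[0,0,-2],1],
  [[30,40,0],[0,0,-2],1],
  [[30,40,0],[0,0,-2],1],
  [[30,40,0],[0,0,-2],1],
  [[30,40,0],[0,0,-2],1],
  [[30,40,0],[0,0,-2],1],
])

```text
clock: 2.42
eef_pos: [0.4201, -0.1809, 0.2316]
tool_rot: [0.996, 0.086, 0.0, 0.0]
ft_force: [0.5, -0.5, -0.2]
grip_width: 0.0853
grasp_force: 0.0
```

Run:
```python
from h import *
o=get_obs(); print(o['joint_pos'].round(3) if hasattr(o['joint_pos'],'round') else o['joint_pos'],o['eef_pos'],o['tool_rot'])
W=camera('wrist');save(W,'w1')
```

```text
[-0.407  0.156 -0.101  1.314 -0.     2.562] [ 0.42005571 -0.18094217  0.23161416] [9.96276035e-01 8.62199754e-02 3.44234253e-04 2.43105358e-04]
```

View pics/w1.png

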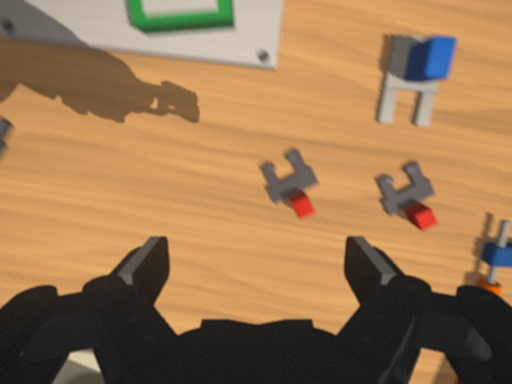

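drive_tool([
  [[12,8,0],[0,0,7],1],
  [[12,8,0],[0,0,7],1],
  [[12,8,0],[0,0,7],1],
  [[12,8,0],[0,0,7],1],
  [[12,8,0],[0,0,7],1],
  [[12,8,0],[0,0,7],1],
  [[12,8,0],[0,0,7],1],
  [[12,8,0],[0,0,7],1],
])

```text
clock: 3.13
eef_pos: [0.5156, -0.1185, 0.2312]
tool_rot: [0.837, 0.547, -0.0, -0.0]
ft_force: [0.6, 0.0, 0.1]
grip_width: 0.0852
grasp_force: 0.0
```

drive_tool([
  [[12,8,0],[0,0,7],1],
  [[12,8,0],[0,0,7],1],
  [[12,8,0],[0,0,7],1],
  [[12,8,0],[0,0,7],1],
  [[12,4,0],[0,0,7],1],
  [[0,0,0],[0,0,0],1],
  [[0,0,0],[0,0,0],1],
])

```text
clock: 3.72
eef_pos: [0.5752, -0.0828, 0.2308]
tool_rot: [0.637, 0.771, -0.0, -0.0]
ft_force: [0.2, -0.0, 0.6]
grip_width: 0.0858
grasp_force: 0.0
```

```bash
cat >> h.py <<'E'
def state():
    o=get_obs(); q=o['tool_rot']; yaw=2*np.degrees(np.arctan2(q[1],q[0]))
    print('t',round(o['clock'],2),'tcp',np.round(o['eef_pos']*1000,1),'yaw',round(yaw%360,2),'quat',np.round(q,3),'w',round(o['grip_width']*1000,1),'gf',np.round(o['grasp_force'],1),'F',np.round(o['ft_force'],1),'j',np.round(o['joint_pos'],2)); return o
E
python3 - <<'E'
from h import *
state()
W=camera('wrist');S=camera('side');T=camera('top');save(W,'w2')
g=[.581,-.081,.04]
for n,cs in(('W',[W]),('WS',[W,S]),('WT',[W,T])):
    gm=[(c,hull(near(c,'green',g,40))) for c in cs]
    for z in (.015,.02,.025): print(n,z,fit(gm,BLOCK,[.581,-.081,.2],z))
V=[(c,netreg(c,'setting_block',g,40)) for c in(W,S)]
print(fit([v for v in V if v[1] is not None],BLOCK,[.581,-.081,.2],.02))
# slots: floor colour blobs
for kind,p in(('blue',[.6,.363,.004]),('green',[.509,.365,.004])):
    m=near(T,kind,p,12); v,u=np.nonzero(m); 
    q=onplane(T,np.c_[u,v],.004)[:,:2]; r=cv2.minAreaRect((q*1000).astype(np.float32)); print(kind,q.mean(0),r)
E
```

```text
t 3.72 tcp [575.2 -82.8 230.8] yaw 100.89 quat [ 0.637  0.771 -0.    -0.   ] w 85.8 gf 0.0 F [ 0.2 -0.   0.6] j [-0.14  0.4   0.23  1.4  -0.    1.24]
W 0.015 (array([ 0.57873123, -0.08010392,  0.25308111]), np.float64(0.9450109828847592))
W 0.02 (array([ 0.57831069, -0.07994692,  0.22757678]), np.float64(0.9162841995978507))
W 0.025 (array([ 0.5786417 , -0.07928279,  0.26029027]), np.float64(0.8885673365127644))
WS 0.015 (array([ 0.57839398, -0.08036533,  0.2174084 ]), np.float64(0.7751258969783557))
WS 0.02 (array([ 0.57806023, -0.07981475,  0.19600528]), np.float64(0.7614921302372811))
WS 0.025 (array([ 0.57805567, -0.07871035,  0.18883262]), np.float64(0.7473213434216174))
WT 0.015 (array([ 0.57855648, -0.07957774,  0.22613534]), np.float64(0.4993003786688166))
WT 0.02 (array([ 0.57897272, -0.07904   ,  0.24481189]), np.float64(0.4864692757395106))
WT 0.025 (array([ 0.57846446, -0.07938176,  0.23839845]), np.float64(0.47303492003668546))
(array([ 0.57908324, -0.07918602,  0.24019259]), np.float64(0.9393328536661496))
blue [0.60486032 0.37474119] ((603.6651000976562, 370.54791259765625), (69.07540893554688, 90.8956527709961), 0.41925162076950073)
green [0.50751538 0.36978331] ((507.5484313964844, 370.0804138183594), (73.60466003417969, 101.7938461303711), 3.038825511932373)
```

View pics/w2.png

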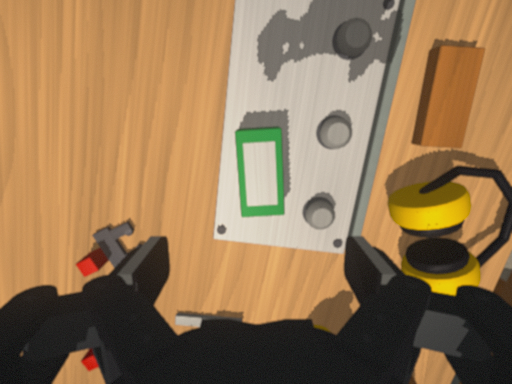

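drive_tool([
  [[4,4,-30],[0,0,2.6],1],
  [[0,0,-40],[0,0,0],1],
  [[0,0,-40],[0,0,0],1],
  [[0,0,-40],[0,0,0],1],
  [[0,0,-25],[0,0,0],1],
  [[0,0,-20],[0,0,0],1],
  [[0,0,0],[0,0,0],1],
])

```text
clock: 4.55
eef_pos: [0.5748, -0.0785, 0.0316]
tool_rot: [0.619, 0.785, -0.002, -0.004]
ft_force: [-0.8, 0.4, -0.1]
grip_width: 0.0852
grasp_force: 0.0
```

drive_tool([
  [[0,0,0],[0,0,0],0.3],
  [[0,0,0],[0,0,0],0.3],
  [[0,0,0],[0,0,0],0.3],
  [[0,0,0],[0,0,0],0.3],
  [[0,0,0],[0,0,0],0.3],
  [[0,0,20],[0,0,0],0.3],
  [[0,0,30],[0,0,0],0.3],
  [[0,0,0],[0,0,0],0.3],
])

```text
clock: 5.22
eef_pos: [0.5827, -0.0792, 0.092]
tool_rot: [0.618, 0.786, 0.002, 0.004]
ft_force: [1.6, -1.3, -1.8]
grip_width: 0.0485
grasp_force: 64.8
```

drive_tool([
  [[0,0,40],[0,0,0],0.3],
  [[-10,35,15],[0,0,-1],0.3],
  [[-10,35,15],[0,0,-1],0.3],
  [[-10,35,15],[0,0,-1],0.3],
  [[-10,35,15],[0,0,-1],0.3],
  [[-10,35,15],[0,0,-1],0.3],
  [[-10,35,15],[0,0,-1],0.3],
  [[-10,35,0],[0,0,-1],0.3],
])

```text
clock: 5.88
eef_pos: [0.51, 0.1683, 0.2194]
tool_rot: [0.666, 0.746, 0.003, 0.001]
ft_force: [1.2, 0.4, -3.1]
grip_width: 0.0485
grasp_force: 64.9
```

drive_tool([
  [[0,25,0],[0,0,-1],0.3],
  [[0,0,0],[0,0,0],0.3],
  [[0,0,0],[0,0,0],0.3],
])

```text
clock: 6.13
eef_pos: [0.5086, 0.1926, 0.2158]
tool_rot: [0.67, 0.742, -0.0, 0.0]
ft_force: [0.1, -0.4, -2.7]
grip_width: 0.0489
grasp_force: 64.7
```

Run:
```python
from h import *
state()
W=camera('wrist');T=camera('top');save(W,'w3')
for C in(W,T):
  for kind,p in(('blue',[.604,.37,.004]),('green',[.509,.37,.004])):
    m=near(C,kind,p,40,200)
    if m is None: print('none');continue
    v,u=np.nonzero(m); 
    q=onplane(C,np.c_[u,v],.004)[:,:2]; r=cv2.minAreaRect((q*1000).astype(np.float32)); print(kind,q.mean(0),r)
sil(W,['slot_green_in','slot_blue_in'])
```

```text
t 6.13 tcp [508.6 192.6 215.8] yaw 95.79 quat [ 0.67   0.742 -0.     0.   ] w 48.9 gf 64.7 F [ 0.1 -0.4 -2.7] j [ 0.36  0.33  0.09  1.33 -0.    1.83]
blue [0.60162501 0.3517314 ] ((601.2670288085938, 351.6059265136719), (69.9828109741211, 76.74263000488281), 0.9847241044044495)
green [0.50605285 0.34829402] ((505.84844970703125, 347.9739990234375), (72.76679992675781, 62.56218338012695), 2.845280647277832)
none
none
slot_green_in 0.57 [227.5, 0.0, 311.7, 92.3] cen 268.3 42.6 6929
slot_blue_in 0.8 [307.5, 0.0, 407.3, 103.2] cen 354.1 48.7 8220
```

View pics/w3.png

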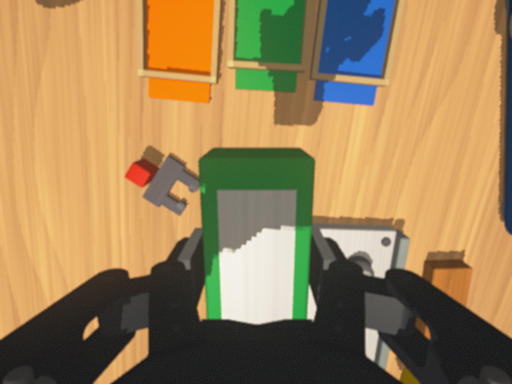

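drive_tool([
  [[0,40,5],[0,0,0],0.3],
  [[0,40,5],[0,0,0],0.3],
  [[0,0,0],[0,0,0],0.3],
  [[0,0,0],[0,0,0],0.3],
])

```text
clock: 6.67
eef_pos: [0.5096, 0.272, 0.2261]
tool_rot: [0.671, 0.741, 0.0, 0.0]
ft_force: [0.7, -0.0, -3.1]
grip_width: 0.0486
grasp_force: 64.8
```

```bash
cat >> h.py <<'E'
def fitslot(c,kind,p0):
    h=hsv(c); H,S,V=h[...,0],h[...,1],h[...,2]
    rng={'blue':(100,128),'green':(45,80)}[kind]
    m=((H>rng[0])&(H<rng[1])&(S>120)&(V>25)).astype(np.uint8)
    n,l,st,ce=cv2.connectedComponentsWithStats(m)
    i=int(np.argmax([ (st[k][4] if np.hypot(*(ce[k]-proj(c,[p0[0],p0[1],.004])))<60 else 0) if k else 0 for k in range(n)]))
    m=hull(l==i); F=[box(-.037,.037,-.055,.055,0,0)]; 
    def cost(p):
        r=np.minimum(render(c,F,p,.004),render(c,F,p,.016)); return 1-np.minimum(r,m).sum()/np.maximum(r,m).sum()
    p0=np.array(p0); sim=np.vstack([p0]+[p0+np.array([.01,.01,.1])*np.eye(3)[k] for k in range(3)])
    r=minimize(cost,p0,method='Nelder-Mead',options=dict(initial_simplex=sim,xatol=1e-4,fatol=1e-4,maxiter=150))
    return r.x.round(4),1-r.fun
E
python3 - <<'E'
from h import *
state()
W=camera('wrist');T=camera('top')
for C in(W,T):
  for kind,p in(('blue',[.602,.365,.0]),('green',[.507,.365,.0])): print(kind,fitslot(C,kind,p))
  print(proj(C,[.507,.42,.004]))
E
```

```text
t 6.67 tcp [509.6 272.  226.1] yaw 95.68 quat [0.671 0.741 0.    0.   ] w 48.6 gf 64.8 F [ 0.7 -0.  -3.1] j [ 0.49  0.4   0.21  1.38 -0.    1.96]
blue (array([0.5996, 0.365 , 0.0069]), np.float64(0.977405588468573))
green (array([0.5044, 0.3696, 0.056 ]), np.float64(0.9806322845775346))
[267.17097439  40.347939  ]
blue (array([ 0.6038,  0.3611, -0.0125]), np.float64(0.668881733992764))
green (array([0.5307, 0.3282, 0.1403]), np.float64(0.7089094629286024))
[ 96.22912029 228.51657928]
```

drive_tool([
  [[-1,33,-30],[0,0,-1.2],0.3],
  [[-1,33,-30],[0,0,-1.2],0.3],
  [[-2,32,-30],[0,0,0],0.3],
  [[0,0,-35],[0,0,0],0.3],
  [[0,0,-30],[0,0,0],0.3],
  [[0,0,-20],[0,0,0],0.3],
  [[0,0,0],[0,0,0],0.3],
  [[0,0,0],[0,0,0],0.3],
])

```text
clock: 7.43
eef_pos: [0.5049, 0.361, 0.0555]
tool_rot: [0.688, 0.726, -0.002, -0.0]
ft_force: [1.1, -0.4, -2.9]
grip_width: 0.0488
grasp_force: 64.6
```

Run:
```python
from h import *
state()
W=camera('wrist');save(W,'w4')
```

```text
t 7.43 tcp [504.9 361.   55.5] yaw 93.08 quat [ 0.688  0.726 -0.002 -0.   ] w 48.8 gf 64.6 F [ 1.1 -0.4 -2.9] j [ 0.62  0.6   0.08  1.06 -0.    2.14]
```

View pics/w4.png

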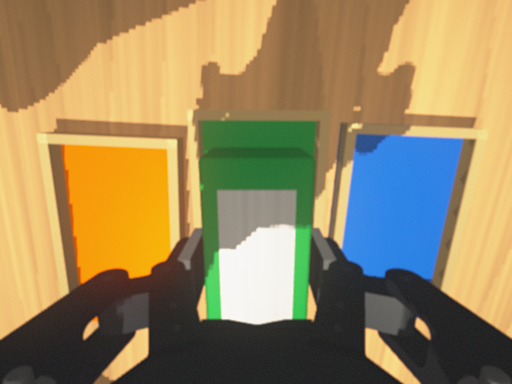

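drive_tool([
  [[1,8,0],[0,0,0],0.3],
  [[0,0,-15],[0,0,0],0.3],
  [[0,0,-12],[0,0,0],0.3],
  [[0,0,-5],[0,0,0],0.3],
  [[0,0,-3],[0,0,0],0.3],
  [[0,0,0],[0,0,0],0.3],
  [[0,0,0],[0,0,0],0.3],
])

```text
clock: 8.07
eef_pos: [0.5066, 0.3714, 0.0231]
tool_rot: [0.687, 0.727, 0.0, 0.0]
ft_force: [-1.4, -0.5, 2.9]
grip_width: 0.0488
grasp_force: 65.5
```

drive_tool([
  [[0,0,0],[0,0,0],0.8],
  [[0,0,0],[0,0,0],0.8],
  [[0,0,0],[0,0,0],0.8],
  [[0,0,20],[0,0,0],0.8],
  [[0,0,40],[0,0,0],0.8],
  [[0,-10,40],[0,0,3],0.8],
  [[-8,-20,30],[0,0,7],0.8],
  [[-10,-30,20],[0,0,7],0.8],
])

```text
clock: 8.73
eef_pos: [0.4906, 0.3136, 0.1758]
tool_rot: [0.569, 0.823, 0.004, 0.001]
ft_force: [1.0, 0.4, 0.3]
grip_width: 0.0683
grasp_force: 0.0
```

drive_tool([
  [[-10,-30,10],[0,0,7],0.8],
  [[-10,-30,10],[0,0,7],0.8],
  [[-10,-30,0],[0,0,7],0.8],
  [[-10,-30,0],[0,0,7],0.8],
  [[-10,-30,0],[0,0,7],0.8],
  [[-10,-20,0],[0,0,7],0.8],
  [[0,0,0],[0,0,4],0.8],
  [[0,0,0],[0,0,0],0.8],
])

```text
clock: 9.4
eef_pos: [0.4283, 0.1402, 0.1924]
tool_rot: [0.207, 0.978, 0.0, 0.001]
ft_force: [0.3, 0.0, -0.2]
grip_width: 0.0682
grasp_force: 0.0
```

Run:
```python
from h import *
state()
W=camera('wrist');T=camera('top');S=camera('side');im=np.hstack([cv2.resize(W['image'],None,fx=.75,fy=.75),cv2.resize(S['image'],None,fx=.75,fy=.75)]);save({'image':im},'w5')
for m,ce,st in blobs(W,'red',60): print(ce,st[4],onplane(W,ce,.03).round(3)[0])
for a in(-.9,-.5): 
  for cs in([W],[W,T],[W,S]): print(fitclip(cs,[.417,.152,a],0))
sil(W,['clip0'])
# block
p=[.506,.37,.04]
for cs in([T],[T,S]):
  V=[(c,netreg(c,'setting_block',p,25)) for c in cs]; V=[v for v in V if v[1] is not None]
  if V: print('block',fit(V,BLOCK,[.506,.37,.05],.004))
```

```text
t 9.4 tcp [428.3 140.2 192.4] yaw 156.13 quat [0.207 0.978 0.    0.001] w 68.2 gf 0.0 F [ 0.3  0.  -0.2] j [ 0.32  0.16 -0.19  1.21  0.    0.73]
[268.5 114.2] 489 [0.374 0.179 0.03 ]Traceback (most recent call last):
  File "<stdin>", line 6, in <module>
  File "h.py", line 82, in fitclip
    r=minimize(cost,p0,method='Nelder-Mead',options=dict(initial_simplex=sim,xatol=1e-4,fatol=1e-4,maxiter=150))
    res = _minimize_neldermead(fun, x0, args, callback, bounds=bounds,
                               **options)
    fsim[k] = func(sim[k])
              ~~~~^^^^^^^^
    fx = function(np.copy(x), *(wrapper_args + args))
  File "h.py", line 80, in cost
    return e/2/len(V)
           ~~~^~~~~~~
ZeroDivisionError: float division by zero
```

View pics/w5.png

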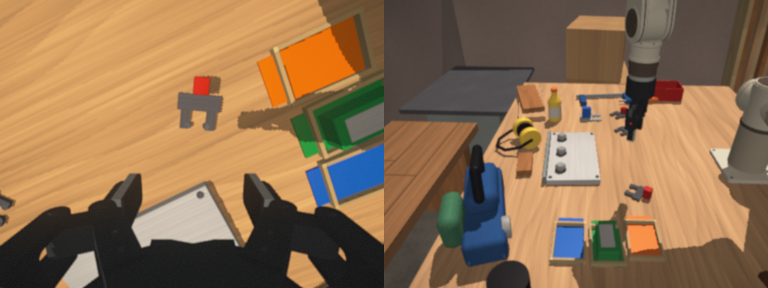

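```bash
cat >> h.py <<'E'
CLIP=[box(-.036,-.014,-.032,.032,0,.008)]+[box(-.014,.016,min(s*.011,s*.025),max(s*.011,s*.025),0,.008) for s in(1,-1)]
_fc=fitclip
def darkmask(c,p,rad):
    h=hsv(c); m=((h[...,1]<70)&(h[...,2]<130)&(h[...,2]>20)).astype(np.uint8)
    n,l,st,ce=cv2.connectedComponentsWithStats(m); uv=proj(c,p)
    k=[i for i in range(1,n) if st[i][4]>60 and np.hypot(*(ce[i]-uv))<rad]
    return (l==max(k,key=lambda i:st[i][4])).astype(float) if k else None
def fitclip(c,p0,z,rad=60,net=True):
    w=[p0[0],p0[1],z+.01]; l=near(c,'red',w,rad)
    m=netreg(c,'clip0',w,rad) if net else None
    if m is None: m=darkmask(c,w,rad)
    if l is None or m is None: return None
    m=np.maximum(m,l)
    def cost(p):
        a=render(c,CLIP+LUG,p,z);b=render(c,LUG,p,z)
        return (2-np.minimum(a,m).sum()/np.maximum(a,m).sum()-np.minimum(b,l).sum()/np.maximum(b,l).sum())/2
    best=None
    p0=np.array(p0,float)
    for d in(.3,-.3):
        sim=np.vstack([p0]+[p0+np.array([.01,.01,d])*np.eye(3)[i] for i in range(3)])
        r=minimize(cost,p0,method='Nelder-Mead',options=dict(initial_simplex=sim,xatol=1e-4,fatol=1e-4,maxiter=200))
        if best is None or r.fun<best.fun: best=r
    p=best.x; return p[:2].round(4),np.degrees(p[2]).round(1),'lug',(p[:2]-.048*np.array([np.cos(p[2]),np.sin(p[2])])).round(4),round(1-best.fun,3)
E
cat > c.py <<'E'
from h import *
import sys
state(); x,y,a,z=map(float,sys.argv[1:5])
W=camera('wrist')
for n in(True,False): print(fitclip(W,[x,y,a],z,net=n,rad=60))
for k in sys.argv[5:]:
    C=camera(k); print(k,fitclip(C,[x,y,a],z,rad=25))
E
python3 c.py .417 .152 -.5 0 top side
```

```text
t 9.6 tcp [428.9 141.9 191.9] yaw 156.16 quat [0.207 0.978 0.    0.   ] w 68.3 gf 0.0 F [-0.4 -0.1  0.4] j [ 0.32  0.17 -0.19  1.21  0.    0.74]
(array([0.416 , 0.1555]), np.float64(-28.9), 'lug', array([0.3739, 0.1787]), np.float64(0.882))
(array([0.416 , 0.1552]), np.float64(-29.4), 'lug', array([0.3741, 0.1788]), np.float64(0.872))
top (array([0.4171, 0.1523]), np.float64(-26.9), 'lug', array([0.3743, 0.174 ]), np.float64(0.31))
side (array([0.4173, 0.1541]), np.float64(-25.6), 'lug', array([0.374 , 0.1749]), np.float64(0.829))
```

drive_tool([
  [[-28,18,0],[0,0,-2.5],0.8],
  [[-27,19,0],[0,0,-2.5],0.8],
  [[0,0,-40],[0,0,0],0.8],
  [[0,0,-40],[0,0,0],0.8],
  [[0,0,-40],[0,0,0],0.8],
  [[0,0,-30],[0,0,0],0.8],
  [[0,0,-10],[0,0,0],0.8],
  [[0,0,0],[0,0,0],0.8],
])

```text
clock: 10.57
eef_pos: [0.3706, 0.1772, 0.0289]
tool_rot: [0.249, 0.969, -0.002, -0.003]
ft_force: [-0.7, 0.1, -0.3]
grip_width: 0.0685
grasp_force: 0.0
```

Run:
```python
from h import *
state()
W=camera('wrist');save(W,'w6')
```

```text
t 10.57 tcp [370.6 177.2  28.9] yaw 151.22 quat [ 0.249  0.969 -0.002 -0.003] w 68.5 gf 0.0 F [-0.7  0.1 -0.3] j [ 0.45  0.29 -0.53  0.76 -0.    0.95]
```

View pics/w6.png

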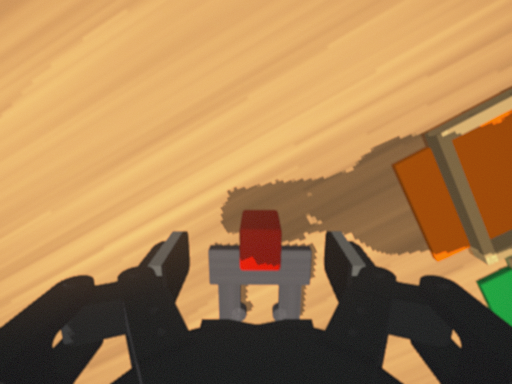

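drive_tool([
  [[3,1,-12],[0,0,0],0.8],
  [[0,0,-10],[0,0,0],0.8],
  [[0,0,0],[0,0,0],0.8],
  [[0,0,0],[0,0,0],0],
  [[0,0,0],[0,0,0],0],
  [[0,0,0],[0,0,0],0],
  [[0,0,0],[0,0,0],0],
  [[0,0,0],[0,0,0],0],
])

```text
clock: 11.28
eef_pos: [0.3771, 0.1795, 0.011]
tool_rot: [0.249, 0.969, 0.0, 0.001]
ft_force: [-1.9, -1.0, 6.5]
grip_width: 0.0209
grasp_force: 58.6
```

drive_tool([
  [[0,0,0],[0,0,0],0],
  [[0,0,0],[0,0,0],0],
  [[0,0,20],[0,0,0],0],
  [[0,0,40],[0,0,0],0],
  [[0,0,40],[0,0,0],0],
  [[0,0,0],[0,0,0],0],
])

```text
clock: 11.78
eef_pos: [0.381, 0.1815, 0.1167]
tool_rot: [0.249, 0.969, 0.004, 0.005]
ft_force: [1.1, 0.9, -1.0]
grip_width: 0.0206
grasp_force: 59.2
```

drive_tool([
  [[24,-28,16],[0,0,-6.4],0],
  [[24,-28,16],[0,0,-6.4],0],
  [[24,-28,16],[0,0,-6.4],0],
  [[24,-28,16],[0,0,-6.4],0],
  [[24,-28,16],[0,0,-6.4],0],
  [[24,-28,16],[0,0,-6.4],0],
  [[24,-28,16],[0,0,-6.4],0],
  [[24,-28,8],[0,0,-6.4],0],
])

```text
clock: 12.45
eef_pos: [0.5699, -0.0464, 0.2319]
tool_rot: [0.645, 0.764, 0.001, 0.001]
ft_force: [1.0, 0.5, -1.2]
grip_width: 0.0209
grasp_force: 59.0
```

drive_tool([
  [[10,-20,0],[0,0,0],0],
  [[0,0,0],[0,0,0],0],
  [[0,0,0],[0,0,0],0],
])

```text
clock: 12.7
eef_pos: [0.5784, -0.0659, 0.2288]
tool_rot: [0.644, 0.765, -0.0, -0.001]
ft_force: [0.2, -0.3, -1.4]
grip_width: 0.0208
grasp_force: 59.1
```

Run:
```python
from h import *
state()
W=camera('wrist');T=camera('top');save(W,'w7')
for n,C in(('W',W),('T',T)):
    print(n,[proj(C,p).round(0).tolist() for p in([.647,.075,.0435],[.653,-.024,.0435],[.66,-.122,.0435])])
    g=cv2.cvtColor(C['image'],cv2.COLOR_RGB2GRAY)
    np.save(n+'.npy',dict(C),allow_pickle=True)
    k=int(C['K'][0,0]*.018/(.33 if n=='W' else .9)); 
    c=cv2.HoughCircles(cv2.GaussianBlur(cv2.resize(g,None,fx=2,fy=2,interpolation=cv2.INTER_CUBIC),(5,5),0),cv2.HOUGH_GRADIENT,1,40,param1=80,param2=14,minRadius=int(1.4*k),maxRadius=int(2.6*k))
    print(k,None if c is None else [(q[:2]/2).tolist()+[q[2]/2]+onplane(C,q[:2]/2,.0435)[0].round(3).tolist() for q in c[0]][:10])
```

```text
t 12.7 tcp [578.4 -65.9 228.8] yaw 99.87 quat [ 0.644  0.765 -0.    -0.001] w 20.8 gf 59.1 F [ 0.2 -0.3 -1.4] j [-0.11  0.41  0.23  1.4   0.    1.28]
W [[346.0, 54.0], [329.0, 150.0], [315.0, 231.0]]
15 [[327.75, 145.25, np.float32(17.55), 0.651, -0.02, 0.043], [315.75, 226.75, np.float32(14.1), 0.659, -0.117, 0.043], [416.25, 264.25, np.float32(14.4), 0.794, -0.144, 0.043], [340.75, 56.75, np.float32(16.45), 0.643, 0.071, 0.043], [257.25, 306.25, np.float32(18.1), 0.609, -0.238, 0.043], [447.75, 207.25, np.float32(15.1), 0.807, -0.066, 0.043], [449.75, 264.75, np.float32(15.75), 0.835, -0.137, 0.043], [481.75, 209.25, np.float32(17.45), 0.847, -0.061, 0.043], [352.25, 275.25, np.float32(11.2), 0.719, -0.173, 0.043], [86.25, 277.25, np.float32(11.15), 0.389, -0.233, 0.043]]
T [[233.0, 171.0], [274.0, 169.0], [315.0, 166.0]]
8 [[233.25, 171.25, np.float32(7.95), 0.647, 0.075, 0.043], [417.75, 132.25, np.float32(5.8), 0.744, -0.369, 0.043], [153.25, 75.75, np.float32(5.9), 0.891, 0.282, 0.043], [104.75, 243.25, np.float32(5.8), 0.47, 0.379, 0.043], [115.75, 126.25, np.float32(8.6), 0.759, 0.37, 0.043]]
```

View pics/w7.png

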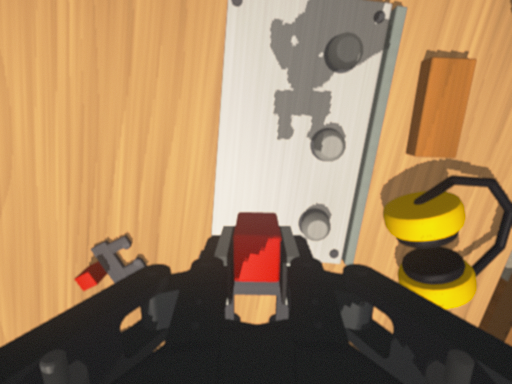

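```bash
cat > car.py <<'E'
from h import *
import itertools
def edges(p):
    a=np.linspace(0,2*np.pi,60,endpoint=False); L=[]
    for y in(-.1,0,.1): L.append(np.c_[.018*np.cos(a),y+.018*np.sin(a),0*a+.0435])
    L.append(np.c_[np.full(80,-.13),np.linspace(-.155,.155,80),np.full(80,.02)])
    for s in(1,-1): L.append(np.c_[np.linspace(-.13,.045,50),np.full(50,s*.155),np.full(50,.02)])
    c,s=np.cos(p[2]),np.sin(p[2]); R=np.array([[c,-s,0],[s,c,0],[0,0,1]])
    return [q@R.T+[p[0],p[1],0] for q in L]
def score(Cs,p,sel=range(6)):
    t=0
    for C,gm in Cs:
        E=edges(p)
        for i in sel:
            uv=proj(C,E[i]).astype(np.float32)
            ok=(uv[:,0]>1)&(uv[:,0]<510)&(uv[:,1]>1)&(uv[:,1]<250 if C['K'][0,0]<350 else True)
            if ok.sum()<5: continue
            t+=np.minimum(cv2.remap(gm,uv[ok,0],uv[ok,1],cv2.INTER_LINEAR),60).sum()/len(uv)
    return t
def prep(C):
    g=cv2.GaussianBlur(C['image'].astype(np.float32),(0,0),1); gx=cv2.Sobel(g,cv2.CV_32F,1,0)/4;gy=cv2.Sobel(g,cv2.CV_32F,0,1)/4
    return C,np.hypot(gx,gy).max(2)
def solve(Cs,sel=range(6)):
    best=max(((score(Cs,p,sel),p) for p in itertools.product(np.arange(.643,.664,.002),np.arange(-.034,-.013,.002),np.arange(.04,.1,.01))))
    r=minimize(lambda p:-score(Cs,p,sel),best[1],method='Nelder-Mead',options=dict(initial_simplex=np.vstack([best[1]]+[np.array(best[1])+np.array([.0015,.0015,.006])*np.eye(3)[i] for i in range(3)])))
    return r.x.round(4),-r.fun
if __name__=='__main__':
    W=prep(np.load('W.npy',allow_pickle=True).item());T=prep(np.load('T.npy',allow_pickle=True).item())
    for n,c in(('W',[W]),('T',[T]),('WT',[W,T])):
        print(n,solve(c),'heads',solve(c,range(3)),'deck',solve(c,range(3,6)))
E
python3 car.py
```

```text
W (array([ 0.6551, -0.0236,  0.0665]), np.float64(110.03934478759766)) heads (array([ 0.6504, -0.025 ,  0.0791]), np.float64(74.96821594238281)) deck (array([ 0.6561, -0.0337,  0.064 ]), np.float64(57.547088623046875))
T (array([ 0.6577, -0.0238,  0.0647]), np.float64(128.81561279296875)) heads (array([ 0.6592, -0.0242,  0.0818]), np.float64(61.66461181640625)) deck (array([ 0.6579, -0.0236,  0.0669]), np.float64(67.4251480102539))
WT (array([ 0.6555, -0.0242,  0.0627]), np.float64(232.3444061279297)) heads (array([ 0.6507, -0.0249,  0.0792]), np.float64(131.73228454589844)) deck (array([ 0.6556, -0.0235,  0.0626]), np.float64(118.39017486572266))
```

drive_tool([
  [[-3,14,0],[0,0,7],0],
  [[-3,14,0],[0,0,7],0],
  [[-3,14,0],[0,0,7],0],
  [[-3,14,0],[0,0,7],0],
  [[-3,14,-20],[0,0,7],0],
  [[-3,14,-20],[0,0,7],0],
  [[-4,14,-20],[0,0,7],0],
  [[0,14,-20],[0,0,7],0],
])

```text
clock: 13.47
eef_pos: [0.5545, 0.0493, 0.1492]
tool_rot: [0.204, 0.979, 0.0, -0.0]
ft_force: [-0.3, -0.3, -1.5]
grip_width: 0.021
grasp_force: 59.2
```

drive_tool([
  [[0,14,-20],[0,0,7],0],
  [[0,10,-20],[0,0,7],0],
  [[0,0,-20],[0,0,7],0],
  [[0,0,0],[0,0,6.8],0],
  [[0,0,0],[0,0,0],0],
  [[0,0,0],[0,0,0],0],
])

```text
clock: 13.97
eef_pos: [0.5557, 0.0723, 0.0899]
tool_rot: [-0.033, 0.999, 0.0, -0.0]
ft_force: [0.5, -1.0, -1.6]
grip_width: 0.0207
grasp_force: 59.1
```

Run:
```python
from h import *
state()
W=camera('wrist');save(W,'w8')
```

```text
t 13.97 tcp [555.7  72.3  89.9] yaw 183.74 quat [-0.033  0.999  0.    -0.   ] w 20.7 gf 59.1 F [ 0.5 -1.  -1.6] j [ 0.13  0.46 -0.07  1.05  0.    0.06]
```

drive_tool([
  [[0,-2,-25],[0,0,0],0],
  [[0,0,-20],[0,0,0],0],
  [[0,0,-8],[0,0,0],0],
  [[0,0,-2],[0,0,0],0],
  [[0,0,0],[0,0,0],0],
  [[0,0,0],[0,0,0],0],
])

```text
clock: 14.52
eef_pos: [0.5574, 0.0694, 0.036]
tool_rot: [-0.033, 0.999, 0.0, 0.001]
ft_force: [-0.1, 0.9, -0.3]
grip_width: 0.0211
grasp_force: 59.1
```

Run:
```python
from h import *
state()
S=camera('side');T=camera('top')
u,v=proj(S,[.6,.07,.02]).astype(int);a=cv2.resize(S['image'][v-45:v+45,u-60:u+60],None,fx=5,fy=5,interpolation=2)
save({'image':a},'s9')
```

```text
t 14.52 tcp [557.4  69.4  36. ] yaw 183.76 quat [-0.033  0.999  0.     0.001] w 21.1 gf 59.1 F [-0.1  0.9 -0.3] j [ 0.12  0.52 -0.13  0.92  0.    0.06]
```

View pics/s9.png

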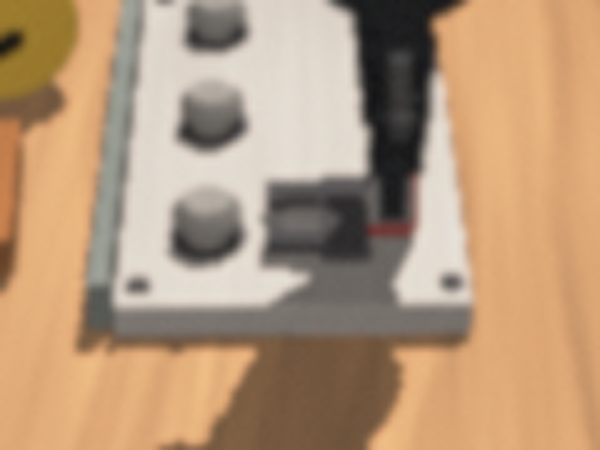

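drive_tool([
  [[0,0,-2],[0,0,0],0],
  [[0,0,-1],[0,0,0],0],
  [[0,0,-1],[0,0,0],0],
  [[0,0,0],[0,0,0],0],
  [[0,0,0],[0,0,0],0],
])

```text
clock: 15.03
eef_pos: [0.5566, 0.0693, 0.031]
tool_rot: [-0.033, 0.999, 0.0, 0.0]
ft_force: [-0.2, 0.2, 0.4]
grip_width: 0.0207
grasp_force: 59.3
```

drive_tool([
  [[0,0,-1],[0,0,0],0],
  [[0,0,-1],[0,0,0],0],
  [[0,0,0],[0,0,0],0],
  [[0,0,0],[0,0,0],0],
])

```text
clock: 15.37
eef_pos: [0.5566, 0.0693, 0.031]
tool_rot: [-0.033, 0.999, 0.0, 0.001]
ft_force: [-4.9, -0.9, 11.7]
grip_width: 0.0211
grasp_force: 60.9
```

drive_tool([
  [[0,0,1],[0,0,0],0.6],
  [[0,0,0],[0,0,0],0.6],
  [[0,0,0],[0,0,0],0.6],
  [[0,0,10],[0,0,0],0.6],
  [[0,0,30],[0,0,0],0.6],
  [[0,0,40],[0,0,0],0.6],
  [[-5,-20,30],[0,0,0],0.8],
  [[-15,-30,20],[0,0,0],0.8],
])

```text
clock: 16.03
eef_pos: [0.5398, 0.0208, 0.1639]
tool_rot: [-0.035, 0.999, 0.0, 0.004]
ft_force: [1.2, 0.1, 0.2]
grip_width: 0.068
grasp_force: 0.0
```

drive_tool([
  [[-15,-33,15],[0,0,5],0.8],
  [[-15,-33,10],[0,0,5],0.8],
  [[-15,-33,5],[0,0,5],0.8],
  [[-15,-33,0],[0,0,5],0.8],
  [[-15,-33,0],[0,0,5],0.8],
  [[-15,-33,0],[0,0,5],0.8],
  [[-15,-33,0],[0,0,3],0.8],
  [[0,0,0],[0,0,0],0.8],
])

```text
clock: 16.7
eef_pos: [0.4289, -0.2166, 0.1904]
tool_rot: [-0.313, 0.95, -0.001, -0.001]
ft_force: [0.5, 0.4, -0.2]
grip_width: 0.0688
grasp_force: 0.0
```

```bash
python3 c.py .423 -.221 .645 0 top
python3 - <<'E'
from h import *
T=camera('top');S=camera('side')
print('placed',fitclip(T,[.605,.073,.065],.02,25),fitclip(S,[.605,.073,.065],.02,25))
E
```

```text
t 16.7 tcp [ 428.9 -216.6  190.4] yaw 216.45 quat [-0.313  0.95  -0.001 -0.001] w 68.8 gf 0.0 F [ 0.5  0.4 -0.2] j [-0.47  0.22 -0.12  1.22 -0.   -1.1 ]
(array([ 0.4215, -0.2177]), np.float64(37.0), 'lug', array([ 0.3832, -0.2466]), np.float64(0.907))
(array([ 0.4215, -0.2175]), np.float64(36.7), 'lug', array([ 0.383 , -0.2462]), np.float64(0.899))
top None
placed (array([0.6063, 0.0706]), np.float64(2.6), 'lug', array([0.5584, 0.0684]), np.float64(0.81)) (array([0.6043, 0.0711]), np.float64(2.5), 'lug', array([0.5563, 0.069 ]), np.float64(0.783))
```

drive_tool([
  [[-23,-15,0],[0,0,0.5],0.8],
  [[-23,-15,0],[0,0,0],0.8],
  [[0,0,-40],[0,0,0],0.8],
  [[0,0,-40],[0,0,0],0.8],
  [[0,0,-40],[0,0,0],0.8],
  [[0,0,-30],[0,0,0],0.8],
  [[0,0,-10],[0,0,0],0.8],
  [[0,0,0],[0,0,0],0.8],
])

```text
clock: 17.77
eef_pos: [0.3832, -0.2393, 0.0267]
tool_rot: [-0.321, 0.947, 0.003, -0.002]
ft_force: [0.5, 0.8, 0.3]
grip_width: 0.0683
grasp_force: 0.0
```

Run:
```python
from h import *
state()
W=camera('wrist')
l=near(W,'red',[.383,-.2464,.03],60); print(fit([(W,l)],LUG,[.421,-.218,.645],0)) 
v,u=np.nonzero(l); print(u.min(),u.max(),v.min(),v.max(), 'expected first', 240,281,210,270)
```

```text
t 17.77 tcp [ 383.2 -239.3   26.7] yaw 217.4 quat [-0.321  0.947  0.003 -0.002] w 68.3 gf 0.0 F [0.5 0.8 0.3] j [-0.56  0.36 -0.43  0.79  0.   -1.21]
(array([ 0.42042403, -0.21725985,  0.66923794]), np.float64(0.8820768389664881))
221 264 199 257 expected first 240 281 210 270
```

drive_tool([
  [[0,-7,0],[0,0,0],0.8],
  [[0,0,-10],[0,0,0],0.8],
  [[0,0,-9],[0,0,0],0.8],
  [[0,0,0],[0,0,0],0.8],
  [[0,0,0],[0,0,0],0],
  [[0,0,0],[0,0,0],0],
  [[0,0,0],[0,0,0],0],
  [[0,0,0],[0,0,0],0],
])

```text
clock: 18.48
eef_pos: [0.3857, -0.2489, 0.0115]
tool_rot: [-0.32, 0.947, -0.0, 0.0]
ft_force: [-6.8, 3.8, 18.4]
grip_width: 0.021
grasp_force: 59.6
```

drive_tool([
  [[0,0,0],[0,0,0],0],
  [[0,0,0],[0,0,0],0],
  [[0,0,0],[0,0,0],0],
])

```text
clock: 18.73
eef_pos: [0.3859, -0.249, 0.0116]
tool_rot: [-0.32, 0.947, -0.0, 0.0]
ft_force: [-0.7, 0.2, 5.6]
grip_width: 0.0208
grasp_force: 59.6
```

drive_tool([
  [[0,0,20],[0,0,0],0],
  [[0,0,40],[0,0,0],0],
  [[0,0,40],[0,0,0],0],
  [[0,0,0],[0,0,0],0],
])

```text
clock: 19.07
eef_pos: [0.3896, -0.2514, 0.1176]
tool_rot: [-0.32, 0.947, -0.005, 0.004]
ft_force: [2.3, -0.8, -1.8]
grip_width: 0.0207
grasp_force: 59.2
```

drive_tool([
  [[25,31,0],[0,0,-4.8],0],
  [[25,31,0],[0,0,-4.8],0],
  [[25,31,0],[0,0,-4.8],0],
  [[25,31,0],[0,0,-4.8],0],
  [[25,31,0],[0,0,-4.8],0],
  [[25,31,0],[0,0,-4.8],0],
  [[23,31,0],[0,0,-4.8],0],
  [[0,4,-20],[0,0,0],0],
])

```text
clock: 19.73
eef_pos: [0.5662, -0.0225, 0.0941]
tool_rot: [-0.034, 0.999, 0.001, 0.006]
ft_force: [1.7, -0.3, -1.8]
grip_width: 0.021
grasp_force: 59.1
```

drive_tool([
  [[0,0,-20],[0,0,0],0],
  [[0,0,0],[0,0,0],0],
  [[0,0,0],[0,0,0],0],
])

```text
clock: 19.98
eef_pos: [0.5566, -0.0274, 0.0691]
tool_rot: [-0.032, 0.999, 0.0, -0.002]
ft_force: [0.1, -0.7, -1.2]
grip_width: 0.0205
grasp_force: 59.0
```

drive_tool([
  [[5,-2,-16],[0,0,0],0],
  [[0,0,-14],[0,0,0],0],
  [[0,0,-4],[0,0,0],0],
  [[0,0,-2],[0,0,0],0],
  [[0,0,-1],[0,0,0],0],
  [[0,0,-1],[0,0,0],0],
  [[0,0,0],[0,0,0],0],
  [[0,0,0],[0,0,0],0],
])

```text
clock: 20.65
eef_pos: [0.5639, -0.0298, 0.0336]
tool_rot: [-0.032, 0.999, -0.0, 0.001]
ft_force: [0.6, 0.4, -1.6]
grip_width: 0.0206
grasp_force: 59.1
```

drive_tool([
  [[0,0,-1],[0,0,0],0],
  [[0,0,-1],[0,0,0],0],
  [[0,0,-1],[0,0,0],0],
  [[0,0,0],[0,0,0],0],
  [[0,0,0],[0,0,0],0],
])

```text
clock: 21.07
eef_pos: [0.5639, -0.0297, 0.0316]
tool_rot: [-0.032, 0.999, -0.0, 0.001]
ft_force: [-3.8, -0.1, 8.1]
grip_width: 0.021
grasp_force: 60.4
```

drive_tool([
  [[0,0,1],[0,0,0],0.6],
  [[0,0,0],[0,0,0],0.6],
  [[0,0,0],[0,0,0],0.6],
  [[0,0,10],[0,0,0],0.6],
  [[0,0,35],[0,0,0],0.6],
  [[0,0,40],[0,0,0],0.6],
  [[-8,-20,30],[0,0,4],0.8],
  [[-12,-30,20],[0,0,4],0.8],
])

```text
clock: 21.73
eef_pos: [0.5459, -0.0784, 0.1702]
tool_rot: [-0.106, 0.994, -0.0, 0.003]
ft_force: [1.2, -1.1, 0.8]
grip_width: 0.0681
grasp_force: 0.0
```

drive_tool([
  [[-12,-36,10],[0,0,4],0.8],
  [[-12,-36,8],[0,0,4],0.8],
  [[-13,-36,5],[0,0,4],0.8],
  [[-13,-36,0],[0,0,4],0.8],
  [[-13,-36,0],[0,0,4],0.8],
  [[-13,-36,0],[0,0,4],0.8],
  [[-13,-36,0],[0,0,4],0.8],
  [[-13,-36,0],[0,0,0],0.8],
])

```text
clock: 22.4
eef_pos: [0.4405, -0.3694, 0.1896]
tool_rot: [-0.341, 0.94, -0.0, 0.0]
ft_force: [0.6, -0.4, 0.3]
grip_width: 0.0681
grasp_force: 0.0
```

drive_tool([
  [[0,0,0],[0,0,0],0.8],
  [[0,0,0],[0,0,0],0.8],
])

```text
clock: 22.57
eef_pos: [0.4403, -0.3696, 0.189]
tool_rot: [-0.337, 0.941, 0.0, 0.0]
ft_force: [0.5, -0.0, -0.4]
grip_width: 0.0684
grasp_force: 0.0
```

```bash
python3 c.py .4335 -.374 .677 0
python3 - <<'E'
from h import *
T=camera('top');S=camera('side')
for p in([.605,.073,.065],[.611,-.027,.065]): print('placed',fitclip(T,p,.02,25),fitclip(S,p,.02,25))
V=[(c,netreg(c,'fork',[.55,-.345,.02])) for c in (T,S)]; V=[v for v in V if v[1] is not None]
print('fork',len(V),fit(V,FORK+HAND,[.574,-.354,3.2],0))
E
```

```text
t 22.57 tcp [ 440.3 -369.6  189. ] yaw 219.45 quat [-0.337  0.941  0.     0.   ] w 68.4 gf 0.0 F [ 0.5 -0.  -0.4] j [-0.7   0.41  0.13  1.29  0.   -1.39]
(array([ 0.4323, -0.3707]), np.float64(38.1), 'lug', array([ 0.3945, -0.4003]), np.float64(0.881))
(array([ 0.4328, -0.3705]), np.float64(37.3), 'lug', array([ 0.3947, -0.3996]), np.float64(0.863))
placed (array([0.6063, 0.0703]), np.float64(2.2), 'lug', array([0.5583, 0.0684]), np.float64(0.819)) (array([0.6043, 0.0705]), np.float64(2.2), 'lug', array([0.5564, 0.0687]), np.float64(0.808))
placed (array([ 0.6123, -0.0272]), np.float64(4.5), 'lug', array([ 0.5644, -0.031 ]), np.float64(0.82)) (array([ 0.6116, -0.0308]), np.float64(1.1), 'lug', array([ 0.5636, -0.0318]), np.float64(0.458))
fork 2 (array([ 0.57201435, -0.34754135,  3.19515122]), np.float64(0.9065795325705008))
```

drive_tool([
  [[-16,-10,0],[0,0,-1.5],0.8],
  [[-15,-10,0],[0,0,0],0.8],
  [[-15,-10,-20],[0,0,0],0.8],
  [[0,0,-40],[0,0,0],0.8],
  [[0,0,-40],[0,0,0],0.8],
  [[0,0,-40],[0,0,0],0.8],
  [[0,0,-20],[0,0,0],0.8],
  [[0,0,0],[0,0,0],0.8],
])

```text
clock: 23.73
eef_pos: [0.3921, -0.3941, 0.0234]
tool_rot: [-0.327, 0.945, 0.005, -0.002]
ft_force: [-1.0, 0.7, -0.4]
grip_width: 0.068
grasp_force: 0.0
```

drive_tool([
  [[0,0,0],[0,0,0],0.8],
  [[0,0,0],[0,0,0],0.8],
])

```text
clock: 23.9
eef_pos: [0.3967, -0.3987, 0.0305]
tool_rot: [-0.327, 0.945, -0.001, 0.001]
ft_force: [0.4, 0.6, -0.1]
grip_width: 0.0686
grasp_force: 0.0
```

Run:
```python
from h import *
state()
W=camera('wrist')
l=near(W,'red',[.3946,-.40,.03],80); p,s=fit([(W,l)],LUG,[.4325,-.3706,.665],0); print(p,s,p[:2]-.048*np.array([np.cos(p[2]),np.sin(p[2])])) 
v,u=np.nonzero(l); print(u.min(),u.max(),v.min(),v.max(), 'expected first', 240,281,210,270)
```

```text
t 23.9 tcp [ 396.7 -398.7   30.5] yaw 218.22 quat [-0.327  0.945 -0.001  0.001] w 68.6 gf 0.0 F [ 0.4  0.6 -0.1] j [-0.79  0.52 -0.13  0.91 -0.   -1.45]
[ 0.43113059 -0.36992652  0.70313113] 0.879446694065031 [ 0.39451517 -0.40096377]
232 274 200 257 expected first 240 281 210 270
```

drive_tool([
  [[-2,-2,-10],[0,0,0],0.8],
  [[0,0,-9],[0,0,0],0.8],
  [[0,0,0],[0,0,0],0.8],
  [[0,0,0],[0,0,0],0],
  [[0,0,0],[0,0,0],0],
  [[0,0,0],[0,0,0],0],
  [[0,0,0],[0,0,0],0],
  [[0,0,0],[0,0,0],0],
])

```text
clock: 24.62
eef_pos: [0.3939, -0.4002, 0.0104]
tool_rot: [-0.327, 0.945, -0.001, 0.0]
ft_force: [0.7, -1.2, 2.2]
grip_width: 0.021
grasp_force: 58.6
```

drive_tool([
  [[0,0,0],[0,0,0],0],
  [[0,0,0],[0,0,0],0],
  [[0,0,0],[0,0,0],0],
])

```text
clock: 24.87
eef_pos: [0.3939, -0.4002, 0.0104]
tool_rot: [-0.327, 0.945, -0.001, 0.0]
ft_force: [-0.4, 0.1, 3.7]
grip_width: 0.021
grasp_force: 58.8
```

drive_tool([
  [[0,0,20],[0,0,0],0],
  [[0,0,40],[0,0,0],0],
  [[0,0,40],[0,0,0],0],
  [[0,0,0],[0,0,0],0],
])

```text
clock: 25.2
eef_pos: [0.3968, -0.403, 0.1173]
tool_rot: [-0.327, 0.945, -0.006, 0.003]
ft_force: [1.3, -0.6, -0.5]
grip_width: 0.0206
grasp_force: 58.6
```

drive_tool([
  [[19,30,0],[0,0,-4.3],0],
  [[19,30,0],[0,0,-4.3],0],
  [[19,30,0],[0,0,-4.3],0],
  [[19,30,0],[0,0,-4.3],0],
  [[19,30,0],[0,0,-4.3],0],
  [[19,30,0],[0,0,-4.3],0],
  [[19,30,0],[0,0,-4.3],0],
  [[19,30,0],[0,0,-4.4],0],
])

```text
clock: 25.87
eef_pos: [0.5454, -0.1579, 0.1089]
tool_rot: [-0.03, 1.0, 0.0, -0.001]
ft_force: [1.1, -1.0, -1.5]
grip_width: 0.0207
grasp_force: 58.4
```

drive_tool([
  [[19,30,-10],[0,0,0],0],
  [[0,0,-20],[0,0,0],0],
  [[0,0,-10],[0,0,0],0],
  [[0,0,0],[0,0,0],0],
  [[0,0,0],[0,0,0],0],
])

```text
clock: 26.28
eef_pos: [0.5626, -0.1301, 0.0685]
tool_rot: [-0.032, 0.999, 0.0, -0.002]
ft_force: [-0.4, 0.3, -0.8]
grip_width: 0.0212
grasp_force: 58.6
```

drive_tool([
  [[5,0,-16],[0,0,0],0],
  [[0,0,-14],[0,0,0],0],
  [[0,0,-4],[0,0,0],0],
  [[0,0,-2],[0,0,0],0],
  [[0,0,-1],[0,0,0],0],
  [[0,0,-1],[0,0,0],0],
  [[0,0,0],[0,0,0],0],
  [[0,0,0],[0,0,0],0],
])

```text
clock: 26.95
eef_pos: [0.5699, -0.13, 0.0326]
tool_rot: [-0.032, 0.999, -0.0, 0.001]
ft_force: [-0.6, -0.5, -0.6]
grip_width: 0.0214
grasp_force: 58.6
```

drive_tool([
  [[0,0,-1],[0,0,0],0],
  [[0,0,-1],[0,0,0],0],
  [[0,0,-1],[0,0,0],0],
  [[0,0,0],[0,0,0],0],
  [[0,0,0],[0,0,0],0],
])

```text
clock: 27.37
eef_pos: [0.5698, -0.1298, 0.0303]
tool_rot: [-0.032, 0.999, -0.0, 0.001]
ft_force: [-2.4, -0.2, 6.1]
grip_width: 0.0212
grasp_force: 59.7
```

drive_tool([
  [[0,0,1],[0,0,0],0.6],
  [[0,0,0],[0,0,0],0.6],
  [[0,0,0],[0,0,0],0.6],
  [[0,0,10],[0,0,0],0.6],
  [[0,0,35],[0,0,0],0.6],
  [[0,0,40],[0,0,0],0.6],
  [[0,-5,30],[0,0,-7],0.8],
  [[0,-10,25],[0,0,-7],0.8],
])

```text
clock: 28.03
eef_pos: [0.5704, -0.1441, 0.1735]
tool_rot: [0.092, 0.996, -0.0, 0.002]
ft_force: [1.1, -0.3, 0.1]
grip_width: 0.0685
grasp_force: 0.0
```

drive_tool([
  [[0,-10,10],[0,0,-7],0.8],
  [[0,-10,5],[0,0,-7],0.8],
  [[0,-10,5],[0,0,-7],0.8],
  [[0,-10,0],[0,0,-7],0.8],
  [[0,-10,0],[0,0,-7],0.8],
  [[0,-10,0],[0,0,-7],0.8],
  [[0,-10,0],[0,0,-7],0.8],
  [[0,-10,0],[0,0,-7],0.8],
])

```text
clock: 28.7
eef_pos: [0.5694, -0.2252, 0.1904]
tool_rot: [0.549, 0.836, 0.0, 0.0]
ft_force: [-1.0, -0.1, 0.4]
grip_width: 0.0681
grasp_force: 0.0
```

drive_tool([
  [[0,-10,0],[0,0,-7],0.8],
  [[0,-10,0],[0,0,-7],0.8],
  [[0,-10,0],[0,0,-7],0.8],
  [[0,-10,0],[0,0,-7],0.8],
  [[0,-10,0],[0,0,-7],0.8],
  [[0,-10,0],[0,0,-7],0.8],
  [[0,-10,0],[0,0,-7],0.8],
  [[0,-10,0],[0,0,-7],0.8],
])

```text
clock: 29.37
eef_pos: [0.5694, -0.3051, 0.1904]
tool_rot: [0.877, 0.48, 0.0, 0.0]
ft_force: [0.3, 0.5, -0.3]
grip_width: 0.0681
grasp_force: 0.0
```

drive_tool([
  [[0,-10,0],[0,0,-7],0.8],
  [[0,-10,0],[0,0,-7],0.8],
  [[0,-10,0],[0,0,-7],0.8],
  [[0,-10,0],[0,0,-7],0.8],
  [[0,0,0],[0,0,-7],0.8],
  [[0,0,0],[0,0,-7],0.8],
  [[0,0,0],[0,0,-4],0.8],
  [[0,0,0],[0,0,0],0.8],
])

```text
clock: 30.03
eef_pos: [0.5694, -0.3448, 0.1902]
tool_rot: [0.995, 0.101, 0.0, 0.0]
ft_force: [-0.0, -0.0, 0.5]
grip_width: 0.0684
grasp_force: 0.0
```

```bash
cat > f.py <<'E'
from h import *
import sys
state(); x,y,a,z=map(float,sys.argv[1:5])
for k in('wrist','top','side'):
    C=camera(k); rad=80 if k=='wrist' else 25
    m=netreg(C,'fork',[x+.02*np.cos(a),y+.02*np.sin(a),z+.02],rad); b=near(C,'blue',[x,y,z+.04],rad)
    if m is not None: p,s=fit([(C,m)],FORK+HAND,[x,y,a],z); print(k,'fork',p[:2].round(4),np.degrees(p[2]).round(1),round(s,3))
    if b is not None: p,s=fit([(C,b)],HAND,[x,y,a],z); print(k,'hand',p[:2].round(4),np.degrees(p[2]).round(1),round(s,3))
E
python3 f.py .572 -.3475 3.2 0
python3 - <<'E'
from h import *
T=camera('top');S=camera('side')
for p in([.605,.073,.065],[.611,-.027,.065],[.618,-.127,.065]): print('placed',fitclip(T,p,.02,25),fitclip(S,p,.02,25))
E
```

```text
t 30.03 tcp [ 569.4 -344.8  190.2] yaw 11.63 quat [0.995 0.101 0.    0.   ] w 68.4 gf 0.0 F [-0.  -0.   0.5] j [-0.54  0.6   0.44  1.41  0.    2.39]
wrist fork [ 0.5692 -0.3441] 185.2 0.964
wrist hand [ 0.5699 -0.3444] 183.3 0.692
top fork [ 0.571  -0.3459] 185.9 0.871
top hand [ 0.572  -0.3475] 194.8 0.408
side fork [ 0.572 -0.348] 181.9 0.902
side hand [ 0.574  -0.3556] 179.6 0.583
placed (array([0.6063, 0.0706]), np.float64(2.6), 'lug', array([0.5583, 0.0684]), np.float64(0.829)) (array([0.6054, 0.0668]), np.float64(-0.5), 'lug', array([0.5574, 0.0672]), np.float64(0.455))
placed (array([ 0.6123, -0.0268]), np.float64(4.8), 'lug', array([ 0.5645, -0.0309]), np.float64(0.814)) (array([ 0.614 , -0.0318]), np.float64(0.1), 'lug', array([ 0.566 , -0.0318]), np.float64(0.379))
placed (array([ 0.6205, -0.1282]), np.float64(3.5), 'lug', array([ 0.5726, -0.1312]), np.float64(0.821)) (array([ 0.6211, -0.127 ]), np.float64(0.4), 'lug', array([ 0.5731, -0.1273]), np.float64(0.314))
```

drive_tool([
  [[0,0,-20],[0,0,-7],0.8],
  [[0,0,-40],[0,0,0],0.8],
  [[0,0,-40],[0,0,0],0.8],
  [[0,0,-40],[0,0,0],0.8],
  [[0,0,-15],[0,0,0],0.8],
  [[0,0,-10],[0,0,0],0.8],
  [[0,0,0],[0,0,0],0.8],
  [[0,0,0],[0,0,0],0.8],
])

```text
clock: 31.4
eef_pos: [0.57, -0.3451, 0.0255]
tool_rot: [0.999, 0.041, 0.0, 0.0]
ft_force: [-0.1, 0.4, 1.5]
grip_width: 0.0682
grasp_force: 0.0
```

drive_tool([
  [[0,0,-7],[0,0,0],0.8],
  [[0,0,0],[0,0,0],0],
  [[0,0,0],[0,0,0],0],
  [[0,0,0],[0,0,0],0],
  [[0,0,0],[0,0,0],0],
  [[0,0,0],[0,0,0],0],
  [[0,0,0],[0,0,0],0],
  [[0,0,0],[0,0,0],0],
])

```text
clock: 32.07
eef_pos: [0.5701, -0.3453, 0.019]
tool_rot: [0.999, 0.041, 0.001, 0.001]
ft_force: [-1.8, -0.6, 6.5]
grip_width: 0.0253
grasp_force: 60.0
```

drive_tool([
  [[0,0,20],[0,0,0],0],
  [[-10,0,30],[0,0,0],0],
  [[-15,0,30],[0,0,0],0],
  [[-15,0,30],[0,0,0],0],
  [[0,0,0],[0,0,0],0],
  [[0,0,0],[0,0,0],0],
])

```text
clock: 32.57
eef_pos: [0.5297, -0.3453, 0.1292]
tool_rot: [0.999, 0.041, 0.001, 0.001]
ft_force: [0.6, -0.1, -4.3]
grip_width: 0.0252
grasp_force: 59.7
```

Run:
```python
from h import *
state(); W=camera('wrist'); S=camera('side'); save({'image':np.hstack([cv2.resize(W['image'],None,fx=.75,fy=.75),cv2.resize(S['image'],None,fx=.75,fy=.75)])},'w10')
```

```text
t 32.57 tcp [ 529.7 -345.3  129.2] yaw 4.66 quat [0.999 0.041 0.001 0.001] w 25.2 gf 59.7 F [ 0.6 -0.1 -4.3] j [-0.58  0.56  0.21  1.22  0.    2.48]
```

View pics/w10.png

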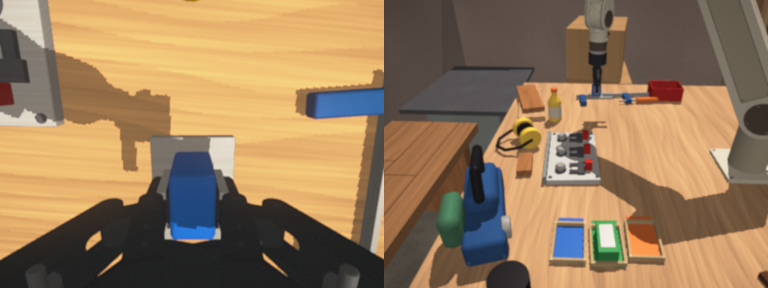

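drive_tool([
  [[-3,8,3],[0,0,7],0],
  [[-3,8,3],[0,0,7],0],
  [[-3,8,3],[0,0,7],0],
  [[-3,8,3],[0,0,7],0],
  [[-3,8,3],[0,0,7],0],
  [[-3,8,0],[0,0,7],0],
  [[-3,8,0],[0,0,7],0],
  [[-3,8,0],[0,0,7],0],
])

```text
clock: 33.33
eef_pos: [0.5044, -0.2792, 0.1396]
tool_rot: [0.861, 0.508, -0.001, -0.002]
ft_force: [0.0, -0.4, -4.0]
grip_width: 0.0253
grasp_force: 59.5
```

drive_tool([
  [[-3,8,0],[0,0,7],0],
  [[-3,8,0],[0,0,7],0],
  [[-3,8,0],[0,0,7],0],
  [[-3,8,0],[0,0,7],0],
  [[-3,8,0],[0,0,7],0],
  [[-3,8,0],[0,0,7],0],
  [[-3,8,0],[0,0,7],0],
  [[-3,8,0],[0,0,7],0],
])

```text
clock: 34.0
eef_pos: [0.4802, -0.2153, 0.1399]
tool_rot: [0.522, 0.853, -0.0, -0.003]
ft_force: [0.1, -0.0, -3.8]
grip_width: 0.0251
grasp_force: 59.5
```

drive_tool([
  [[-3,8,0],[0,0,7],0],
  [[-3,8,0],[0,0,7],0],
  [[-3,8,0],[0,0,7],0],
  [[-3,8,0],[0,0,7],0],
  [[-3,8,0],[0,0,7],0],
  [[-3,8,0],[0,0,7],0],
  [[-3,8,0],[0,0,7],0],
  [[0,8,0],[0,0,7],0],
])

```text
clock: 34.67
eef_pos: [0.4586, -0.1514, 0.1401]
tool_rot: [0.06, 0.998, 0.001, -0.003]
ft_force: [0.0, -0.2, -2.9]
grip_width: 0.0256
grasp_force: 59.5
```

drive_tool([
  [[0,8,-10],[0,0,7],0],
  [[0,8,-15],[0,0,4],0],
  [[0,0,-15],[0,0,0],0],
  [[0,0,0],[0,0,0],0],
  [[0,0,0],[0,0,0],0],
])

```text
clock: 35.08
eef_pos: [0.4586, -0.1358, 0.1004]
tool_rot: [-0.033, 0.999, 0.001, -0.003]
ft_force: [0.1, 0.0, -2.9]
grip_width: 0.025
grasp_force: 59.5
```

Run:
```python
from h import *
state()
T=camera('top')
for p in([.605,.073,.065],[.611,-.027,.065],[.618,-.127,.065]): print('placed',fitclip(T,p,.02,25))
```

```text
t 35.08 tcp [ 458.6 -135.8  100.4] yaw 183.73 quat [-0.033  0.999  0.001 -0.003] w 25.0 gf 59.5 F [ 0.1  0.  -2.9] j [-0.29  0.3  -0.27  1.   -0.   -0.35]
placed (array([0.6059, 0.0719]), np.float64(2.7), 'lug', array([0.5579, 0.0696]), np.float64(0.533))
placed (array([ 0.6121, -0.0269]), np.float64(3.7), 'lug', array([ 0.5642, -0.03  ]), np.float64(0.847))
placed (array([ 0.6199, -0.125 ]), np.float64(5.6), 'lug', array([ 0.5721, -0.1297]), np.float64(0.795))
```

drive_tool([
  [[0,-1,-25],[0,0,0],0],
  [[0,0,-20],[0,0,0],0],
  [[0,0,-14],[0,0,0],0],
  [[0,0,0],[0,0,0],0],
  [[0,0,0],[0,0,0],0],
])

```text
clock: 35.7
eef_pos: [0.4602, -0.1378, 0.0439]
tool_rot: [-0.032, 0.999, 0.0, -0.0]
ft_force: [0.7, -0.3, -2.9]
grip_width: 0.0255
grasp_force: 59.5
```

Run:
```python
from h import *
state(); S=camera('side'); T=camera('top')
for C in(T,S):
    m=netreg(C,'fork',[.48,-.137,.03],40)
    if m is not None: print(fit([(C,m)],FORK+HAND,[.459,-.137,.065],.021))
def crop(C,p):
    u,v=proj(C,p).astype(int); return cv2.resize(C['image'][v-40:v+40,u-50:u+50],(400,320),interpolation=2)
save({'image':np.hstack([crop(T,[.54,-.13,.03]),crop(S,[.54,-.13,.03])])},'p1')
```

```text
t 35.7 tcp [ 460.2 -137.8   43.9] yaw 183.68 quat [-0.032  0.999  0.    -0.   ] w 25.5 gf 59.5 F [ 0.7 -0.3 -2.9] j [-0.29  0.37 -0.34  0.86  0.   -0.36]
(array([ 0.46275238, -0.13872497,  0.04717726]), np.float64(0.20129190620760928))
(array([ 0.4613082 , -0.14424624,  0.05423287]), np.float64(0.7133935564017392))
```

View pics/p1.png

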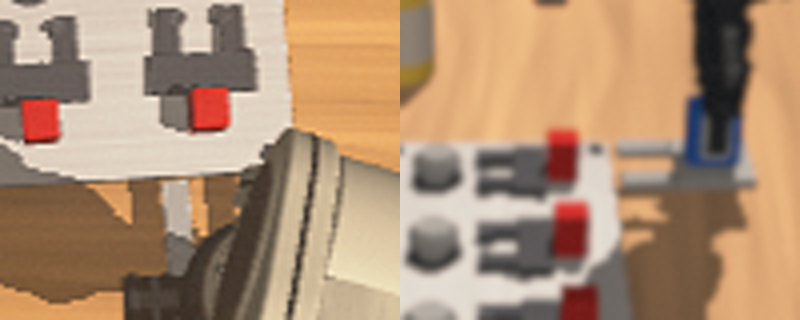

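drive_tool([
  [[0,1,-3],[0,0,0],0],
  [[10,0.6,0],[0,0,0],0],
  [[10,0.6,0],[0,0,0],0],
  [[10,0.7,0],[0,0,0],0],
  [[10,0.7,0],[0,0,0],0],
  [[0,0,0],[0,0,0],0],
  [[0,0,0],[0,0,0],0],
])

```text
clock: 36.48
eef_pos: [0.5012, -0.134, 0.0409]
tool_rot: [-0.033, 0.999, -0.0, 0.0]
ft_force: [-0.1, 0.0, -2.9]
grip_width: 0.0252
grasp_force: 59.5
```

Run:
```python
from h import *
state(); T=camera('top');S=camera('side');print(fitclip(T,[.62,-.126,.065],.02,25))
def crop(C,p):
    u,v=proj(C,p).astype(int); return cv2.resize(C['image'][v-30:v+30,u-40:u+40],(400,300),interpolation=2)
save({'image':np.hstack([crop(T,[.57,-.13,.03]),crop(S,[.57,-.13,.03])])},'p2')
```

```text
t 36.48 tcp [ 501.2 -134.    40.9] yaw 183.73 quat [-0.033  0.999 -0.     0.   ] w 25.2 gf 59.5 F [-0.1  0.  -2.9] j [-0.26  0.44 -0.24  0.89 -0.   -0.33]
(array([ 0.6205, -0.1275]), np.float64(2.6), 'lug', array([ 0.5725, -0.1297]), np.float64(0.691))
```

drive_tool([
  [[5,0.3,0],[0,0,0],0],
  [[5,0.3,0],[0,0,0],0],
  [[5,0.3,0],[0,0,0],0],
  [[5,0.4,0],[0,0,0],0],
  [[5,0.3,0],[0,0,0],0],
  [[5,0.3,0],[0,0,0],0],
  [[0,0,0],[0,0,0],0],
])

```text
clock: 37.22
eef_pos: [0.532, -0.1322, 0.0409]
tool_rot: [-0.032, 0.999, -0.0, 0.001]
ft_force: [0.5, -0.1, -4.1]
grip_width: 0.0254
grasp_force: 59.7
```

drive_tool([
  [[3,0.2,0],[0,0,0],0],
  [[3,0.2,0],[0,0,0],0],
  [[3,0.2,0],[0,0,0],0],
  [[3,0.2,0],[0,0,0],0],
  [[0,0,0],[0,0,0],0],
  [[0,0,0],[0,0,0],0],
])

```text
clock: 37.72
eef_pos: [0.5413, -0.1309, 0.0402]
tool_rot: [-0.032, 0.999, 0.001, -0.001]
ft_force: [-3.4, 0.9, -4.5]
grip_width: 0.0252
grasp_force: 59.8
```

Run:
```python
from h import *
state(); T=camera('top');S=camera('side')
for C in(T,S): print(fitclip(C,[.64,-.125,.065],.02,25))
```

```text
t 37.72 tcp [ 541.3 -130.9   40.2] yaw 183.72 quat [-0.032  0.999  0.001 -0.001] w 25.2 gf 59.8 F [-3.4  0.9 -4.5] j [-0.24  0.51 -0.13  0.93  0.   -0.3 ]
(array([ 0.6493, -0.1212]), np.float64(2.8), 'lug', array([ 0.6013, -0.1236]), np.float64(0.383))
(array([ 0.647 , -0.1245]), np.float64(2.2), 'lug', array([ 0.599 , -0.1263]), np.float64(0.701))
```

drive_tool([
  [[2,0.1,0],[0,0,0],0],
  [[2,0.1,0],[0,0,0],0],
  [[2,0.1,0],[0,0,0],0],
  [[2,0.2,0],[0,0,0],0],
  [[0,0,0],[0,0,0],0],
])

```text
clock: 38.33
eef_pos: [0.551, -0.1311, 0.0408]
tool_rot: [-0.032, 0.999, -0.0, 0.0]
ft_force: [-2.0, 0.8, -3.4]
grip_width: 0.025
grasp_force: 59.6
```

drive_tool([
  [[2,0.1,0],[0,0,0],0],
  [[2,0.1,0],[0,0,0],0],
  [[2,0.1,0],[0,0,0],0],
  [[0,0,0],[0,0,0],0],
])

```text
clock: 38.67
eef_pos: [0.5584, -0.1311, 0.0415]
tool_rot: [-0.032, 0.999, -0.0, 0.002]
ft_force: [-0.1, -0.7, -4.0]
grip_width: 0.0256
grasp_force: 59.6
```

Run:
```python
from h import *
state(); T=camera('top');S=camera('side')
for C in(T,S): print(fitclip(C,[.655,-.125,.065],.02,25))
```

```text
t 38.67 tcp [ 558.4 -131.1   41.5] yaw 183.69 quat [-0.032  0.999 -0.     0.002] w 25.6 gf 59.6 F [-0.1 -0.7 -4. ] j [-0.23  0.53 -0.09  0.95 -0.   -0.29]
(array([ 0.664, -0.121]), np.float64(-3.0), 'lug', array([ 0.6161, -0.1185]), np.float64(0.338))
(array([ 0.6628, -0.1234]), np.float64(2.5), 'lug', array([ 0.6148, -0.1255]), np.float64(0.626))
```

drive_tool([
  [[1,0.1,0],[0,0,0],0],
  [[1,0,0],[0,0,0],0],
  [[1,0.1,0],[0,0,0],0],
  [[0,0,0],[0,0,0],0],
  [[0,0,0],[0,0,0],0],
])

```text
clock: 39.28
eef_pos: [0.5588, -0.1305, 0.0406]
tool_rot: [-0.032, 0.999, -0.0, -0.001]
ft_force: [-2.7, -1.1, -2.6]
grip_width: 0.0255
grasp_force: 59.8
```

drive_tool([
  [[1,0.1,0],[0,0,0],0],
  [[1,0,0],[0,0,0],0],
  [[0,0,0],[0,0,0],0],
  [[0,0,0],[0,0,0],0],
])

```text
clock: 39.62
eef_pos: [0.559, -0.1304, 0.0402]
tool_rot: [-0.032, 0.999, 0.0, -0.002]
ft_force: [-6.8, -1.0, -0.1]
grip_width: 0.0255
grasp_force: 60.0
```

drive_tool([
  [[2,0.1,0],[0,0,0],0],
  [[2,0.1,0],[0,0,0],0],
  [[0,0,0],[0,0,0],0],
  [[0,0,0],[0,0,0],0],
])

```text
clock: 39.95
eef_pos: [0.5593, -0.1302, 0.0397]
tool_rot: [-0.032, 0.999, 0.0, -0.006]
ft_force: [-13.4, -1.5, 4.6]
grip_width: 0.025
grasp_force: 60.8
```

drive_tool([
  [[-10,-0.6,0],[0,0,0],0],
  [[-15,-1,0],[0,0,0],0],
  [[-30,-2,0],[0,0,0],0],
  [[-30,-2,0],[0,0,0],0],
  [[-20,-1,0],[0,0,0],0],
  [[0,0,15],[0,0,0],0],
  [[0,0,0],[0,0,0],0],
])

```text
clock: 40.53
eef_pos: [0.4609, -0.137, 0.0576]
tool_rot: [-0.032, 0.999, -0.0, 0.002]
ft_force: [1.0, -0.6, -3.0]
grip_width: 0.0256
grasp_force: 59.8
```

Run:
```python
from h import *
state(); T=camera('top');S=camera('side')
for C in(T,S): 
    for p in([.605,.073,.065],[.611,-.027,.065],[.66,-.125,.065]): print(fitclip(C,p,.02,25))
```

```text
t 40.53 tcp [ 460.9 -137.    57.6] yaw 183.66 quat [-0.032  0.999 -0.     0.002] w 25.6 gf 59.8 F [ 1.  -0.6 -3. ] j [-0.29  0.35 -0.33  0.88  0.   -0.35]
(array([0.6066, 0.0708]), np.float64(2.7), 'lug', array([0.5587, 0.0685]), np.float64(0.82))
(array([ 0.6122, -0.0276]), np.float64(3.3), 'lug', array([ 0.5643, -0.0304]), np.float64(0.847))
(array([ 0.6647, -0.1228]), np.float64(3.7), 'lug', array([ 0.6168, -0.1258]), np.float64(0.811))
(array([0.6041, 0.0628]), np.float64(-1.1), 'lug', array([0.5561, 0.0637]), np.float64(0.428))
(array([ 0.6112, -0.028 ]), np.float64(3.7), 'lug', array([ 0.5633, -0.0311]), np.float64(0.757))
(array([ 0.6655, -0.1214]), np.float64(2.7), 'lug', array([ 0.6175, -0.1237]), np.float64(0.66))
```

drive_tool([
  [[-2,25,0],[0,0,0],0],
  [[-2,25,0],[0,0,0],0],
  [[0,25,0],[0,0,0],0],
  [[0,25,0],[0,0,0],0],
  [[0,0,-12],[0,0,0],0],
  [[0,0,-4],[0,0,0],0],
  [[0,0,0],[0,0,0],0],
  [[0,0,0],[0,0,0],0],
])

```text
clock: 41.6
eef_pos: [0.4561, -0.0371, 0.0394]
tool_rot: [-0.032, 0.999, -0.0, -0.001]
ft_force: [0.2, -0.6, -3.6]
grip_width: 0.0255
grasp_force: 60.4
```

drive_tool([
  [[0,0,1.5],[0,0,0],0],
  [[10,0.6,0],[0,0,0],0],
  [[10,0.7,0],[0,0,0],0],
  [[10,0.6,0],[0,0,0],0],
  [[10,0.7,0],[0,0,0],0],
  [[0,0,0],[0,0,0],0],
  [[0,0,0],[0,0,0],0],
])

```text
clock: 42.18
eef_pos: [0.4968, -0.0347, 0.0416]
tool_rot: [-0.032, 0.999, -0.0, 0.0]
ft_force: [-0.6, 0.4, -2.9]
grip_width: 0.025
grasp_force: 60.5
```

drive_tool([
  [[5,0.3,0],[0,0,0],0],
  [[5,0.3,0],[0,0,0],0],
  [[5,0.3,0],[0,0,0],0],
  [[5,0.4,0],[0,0,0],0],
  [[5,0.3,0],[0,0,0],0],
  [[5,0.3,0],[0,0,0],0],
  [[5,0.3,0],[0,0,0],0],
  [[0,0,0],[0,0,0],0],
])

```text
clock: 42.85
eef_pos: [0.5326, -0.0317, 0.0413]
tool_rot: [-0.032, 0.999, 0.0, 0.0]
ft_force: [0.5, -0.7, -3.6]
grip_width: 0.0254
grasp_force: 60.4
```

Run:
```python
from h import *
state(); T=camera('top');S=camera('side')
for C in(T,S): 
    print(fitclip(C,[.64,-.025,.065],.02,25))
```

```text
t 42.85 tcp [532.6 -31.7  41.3] yaw 183.72 quat [-0.032  0.999  0.     0.   ] w 25.4 gf 60.4 F [ 0.5 -0.7 -3.6] j [-0.06  0.46 -0.2   0.9   0.   -0.12]
None
(array([ 0.6376, -0.0222]), np.float64(3.1), 'lug', array([ 0.5896, -0.0248]), np.float64(0.65))
```

drive_tool([
  [[3,0.2,0],[0,0,0],0],
  [[3,0.2,0],[0,0,0],0],
  [[2,0.1,0],[0,0,0],0],
  [[2,0.1,0],[0,0,0],0],
  [[2,0.2,0],[0,0,0],0],
  [[2,0.1,0],[0,0,0],0],
  [[0,0,0],[0,0,0],0],
])

```text
clock: 43.63
eef_pos: [0.5437, -0.0309, 0.0405]
tool_rot: [-0.032, 0.999, 0.0, -0.002]
ft_force: [-2.5, -0.2, -5.1]
grip_width: 0.0251
grasp_force: 60.5
```

drive_tool([
  [[2,0.1,0],[0,0,0],0],
  [[2,0.1,0],[0,0,0],0],
  [[2,0.1,0],[0,0,0],0],
  [[2,0.1,0],[0,0,0],0],
  [[0,0,0],[0,0,0],0],
  [[0,0,0],[0,0,0],0],
])

```text
clock: 44.13
eef_pos: [0.5523, -0.0308, 0.0412]
tool_rot: [-0.032, 0.999, -0.0, -0.001]
ft_force: [-4.7, -0.5, -1.9]
grip_width: 0.0258
grasp_force: 60.8
```

drive_tool([
  [[2,0.1,0],[0,0,0],0],
  [[2,0.1,0],[0,0,0],0],
  [[1,0.1,0],[0,0,0],0],
  [[0,0,0],[0,0,0],0],
  [[0,0,0],[0,0,0],0],
])

```text
clock: 44.55
eef_pos: [0.5526, -0.0307, 0.0402]
tool_rot: [-0.032, 0.999, -0.0, -0.006]
ft_force: [-13.3, -1.5, 3.6]
grip_width: 0.0251
grasp_force: 61.3
```

drive_tool([
  [[-10,-0.6,0],[0,0,0],0],
  [[-15,-1,0],[0,0,0],0],
  [[-30,-2,0],[0,0,0],0],
  [[-30,-2,0],[0,0,0],0],
  [[-20,-1,0],[0,0,0],0],
  [[0,0,15],[0,0,0],0],
  [[0,0,0],[0,0,0],0],
  [[0,0,0],[0,0,0],0],
])

```text
clock: 45.22
eef_pos: [0.4563, -0.0372, 0.0578]
tool_rot: [-0.032, 0.999, -0.0, 0.003]
ft_force: [0.3, 0.5, -3.9]
grip_width: 0.0253
grasp_force: 60.6
```

Run:
```python
from h import *
state(); T=camera('top');S=camera('side')
for C in(T,S): 
    for p in([.605,.073,.065],[.655,-.024,.065],[.66,-.125,.065]): print(fitclip(C,p,.02,25))
```

```text
t 45.22 tcp [456.3 -37.2  57.8] yaw 183.69 quat [-0.032  0.999 -0.     0.003] w 25.3 gf 60.6 F [ 0.3  0.5 -3.9] j [-0.08  0.31 -0.39  0.86  0.   -0.15]
(array([0.606 , 0.0723]), np.float64(3.7), 'lug', array([0.5581, 0.0693]), np.float64(0.804))
(array([ 0.6583, -0.0239]), np.float64(3.0), 'lug', array([ 0.6104, -0.0264]), np.float64(0.744))
(array([ 0.6648, -0.1243]), np.float64(2.2), 'lug', array([ 0.6168, -0.1262]), np.float64(0.765))
(array([0.6041, 0.0711]), np.float64(2.7), 'lug', array([0.5561, 0.0688]), np.float64(0.762))
(array([ 0.6575, -0.02  ]), np.float64(4.1), 'lug', array([ 0.6096, -0.0234]), np.float64(0.66))
(array([ 0.66 , -0.125]), np.float64(3.7), 'lug', array([ 0.6121, -0.1281]), np.float64(0.0))
```

drive_tool([
  [[-3,25,0],[0,0,0],0],
  [[-3,25,0],[0,0,0],0],
  [[0,25,0],[0,0,0],0],
  [[0,24.5,0],[0,0,0],0],
  [[0,0,-12],[0,0,0],0],
  [[0,0,-4],[0,0,0],0],
  [[0,0,0],[0,0,0],0],
  [[0,0,0],[0,0,0],0],
])

```text
clock: 46.28
eef_pos: [0.4468, 0.0621, 0.0399]
tool_rot: [-0.032, 0.999, -0.0, -0.001]
ft_force: [-0.4, 0.4, -3.7]
grip_width: 0.0256
grasp_force: 60.9
```

drive_tool([
  [[3,0.5,1.3],[0,0,0],0],
  [[10,0.6,0],[0,0,0],0],
  [[10,0.7,0],[0,0,0],0],
  [[10,0.6,0],[0,0,0],0],
  [[10,0.7,0],[0,0,0],0],
  [[0,0,0],[0,0,0],0],
  [[0,0,0],[0,0,0],0],
])

```text
clock: 46.87
eef_pos: [0.4911, 0.0652, 0.0419]
tool_rot: [-0.032, 0.999, 0.0, 0.0]
ft_force: [-0.8, -0.2, -3.9]
grip_width: 0.0254
grasp_force: 61.0
```

drive_tool([
  [[5,0.3,0],[0,0,0],0],
  [[5,0.3,0],[0,0,0],0],
  [[5,0.3,0],[0,0,0],0],
  [[5,0.4,0],[0,0,0],0],
  [[5,0.3,0],[0,0,0],0],
  [[5,0.3,0],[0,0,0],0],
  [[5,0.3,0],[0,0,0],0],
  [[0,0,0],[0,0,0],0],
])

```text
clock: 47.53
eef_pos: [0.526, 0.0682, 0.0414]
tool_rot: [-0.032, 0.999, 0.0, -0.0]
ft_force: [-0.1, -0.1, -3.2]
grip_width: 0.025
grasp_force: 61.0
```

Run:
```python
from h import *
state(); T=camera('top');S=camera('side')
for C in(T,S): 
    print(fitclip(C,[.63,.073,.065],.02,25))
```

```text
t 47.53 tcp [526.   68.2  41.4] yaw 183.72 quat [-0.032  0.999  0.    -0.   ] w 25.0 gf 61.0 F [-0.1 -0.1 -3.2] j [ 0.13  0.46 -0.21  0.9   0.    0.06]
None
(array([0.6314, 0.0724]), np.float64(4.4), 'lug', array([0.5836, 0.0687]), np.float64(0.659))
```

drive_tool([
  [[3,0.2,0],[0,0,0],0],
  [[3,0.2,0],[0,0,0],0],
  [[2,0.1,0],[0,0,0],0],
  [[2,0.1,0],[0,0,0],0],
  [[2,0.2,0],[0,0,0],0],
  [[2,0.1,0],[0,0,0],0],
  [[0,0,0],[0,0,0],0],
])

```text
clock: 48.32
eef_pos: [0.5386, 0.0688, 0.0411]
tool_rot: [-0.032, 0.999, 0.0, -0.001]
ft_force: [-1.3, 0.3, -4.3]
grip_width: 0.025
grasp_force: 60.9
```

drive_tool([
  [[2,0.1,0],[0,0,0],0],
  [[2,0.1,0],[0,0,0],0],
  [[2,0.1,0],[0,0,0],0],
  [[2,0.1,0],[0,0,0],0],
  [[0,0,0],[0,0,0],0],
  [[0,0,0],[0,0,0],0],
])

```text
clock: 48.82
eef_pos: [0.5457, 0.0689, 0.0413]
tool_rot: [-0.032, 0.999, -0.0, -0.002]
ft_force: [-5.9, -0.3, -0.4]
grip_width: 0.0256
grasp_force: 61.4
```

drive_tool([
  [[2,0.1,0],[0,0,0],0],
  [[2,0.1,0],[0,0,0],0],
  [[1,0.1,0],[0,0,0],0],
  [[0,0,0],[0,0,0],0],
  [[0,0,0],[0,0,0],0],
])

```text
clock: 49.23
eef_pos: [0.546, 0.0689, 0.0404]
tool_rot: [-0.032, 0.999, -0.0, -0.006]
ft_force: [-14.2, -0.9, 3.6]
grip_width: 0.0253
grasp_force: 61.9
```

drive_tool([
  [[-10,-0.6,0],[0,0,0],0],
  [[-15,-1,0],[0,0,0],0],
  [[-30,-2,0],[0,0,0],0],
  [[-30,-2,0],[0,0,0],0],
  [[-10,0,30],[0,0,0],0],
  [[0,0,40],[0,0,0],0],
  [[0,0,40],[0,0,0],0],
  [[0,0,0],[0,0,0],0],
])

```text
clock: 49.9
eef_pos: [0.4639, 0.0647, 0.1602]
tool_rot: [-0.032, 0.999, 0.001, 0.009]
ft_force: [2.9, 0.3, -2.9]
grip_width: 0.0255
grasp_force: 61.3
```

Run:
```python
from h import *
state(); T=camera('top');S=camera('side')
for C in(T,S): 
    for p in([.649,.0758,.065],[.655,-.024,.065],[.66,-.125,.065]): print(fitclip(C,p,.02,25))
    print('blue',fitslot(C,'blue',[.6015,.367,0])); 
    F=box(-.037,.037,-.055,.055,0,0);
```

```text
t 49.9 tcp [463.9  64.7 160.2] yaw 183.69 quat [-0.032  0.999  0.001  0.009] w 25.5 gf 61.3 F [ 2.9  0.3 -2.9] j [ 0.14  0.21 -0.23  1.12 -0.    0.07]
(array([0.6525, 0.0782]), np.float64(2.6), 'lug', array([0.6045, 0.076 ]), np.float64(0.755))
(array([ 0.6581, -0.0239]), np.float64(2.5), 'lug', array([ 0.6101, -0.0259]), np.float64(0.778))
(array([ 0.6646, -0.1238]), np.float64(3.8), 'lug', array([ 0.6167, -0.127 ]), np.float64(0.766))
blue (array([6.087e-01, 3.637e-01, 4.000e-04]), np.float64(0.566595041212355))
(array([0.6515, 0.0758]), np.float64(2.8), 'lug', array([0.6035, 0.0735]), np.float64(0.412))
(array([ 0.6565, -0.0213]), np.float64(2.7), 'lug', array([ 0.6086, -0.0236]), np.float64(0.646))
(array([ 0.66 , -0.125]), np.float64(3.7), 'lug', array([ 0.6121, -0.1281]), np.float64(0.0))
blue (array([0.6008, 0.3622, 0.0202]), np.float64(0.9371097620811406))
```

drive_tool([
  [[10,21,0],[0,0,6.7],0],
  [[10,21,0],[0,0,6.7],0],
  [[10,21,0],[0,0,6.7],0],
  [[10,21,0],[0,0,6.7],0],
  [[10,21,0],[0,0,6.7],0],
  [[10,21,0],[0,0,6.7],0],
  [[10,21,0],[0,0,6.7],0],
  [[10,21,0],[0,0,6.7],0],
])

```text
clock: 50.97
eef_pos: [0.5372, 0.2327, 0.1499]
tool_rot: [-0.482, 0.876, 0.0, -0.001]
ft_force: [0.0, -0.2, -3.1]
grip_width: 0.025
grasp_force: 60.9
```

drive_tool([
  [[11,22,0],[0,0,6.7],0],
  [[11,22,0],[0,0,6.7],0],
  [[11,22,0],[0,0,6.7],0],
  [[11,22,0],[0,0,6.7],0],
  [[11,22,0],[0,0,6.3],0],
  [[0,0,0],[0,0,0],0],
  [[0,0,0],[0,0,0],0],
])

```text
clock: 51.55
eef_pos: [0.5918, 0.3427, 0.1487]
tool_rot: [0.71, -0.704, -0.0, 0.002]
ft_force: [-0.1, -0.0, -3.9]
grip_width: 0.0251
grasp_force: 61.0
```

Run:
```python
from h import *
state()
```

```text
t 51.55 tcp [591.8 342.7 148.7] yaw 270.44 quat [ 0.71  -0.704 -0.     0.002] w 25.1 gf 61.0 F [-0.1 -0.  -3.9] j [ 0.52  0.66  0.44  1.36 -0.   -1.05]
```

drive_tool([
  [[9,3,-10],[0,0,0],0],
  [[0,0,-30],[0,0,0],0],
  [[0,0,-30],[0,0,0],0],
  [[0,0,-20],[0,0,0],0],
  [[0,0,0],[0,0,0],0],
  [[0,0,0],[0,0,0],0],
  [[0,0,0],[0,0,0],0],
])

```text
clock: 52.13
eef_pos: [0.6021, 0.3446, 0.063]
tool_rot: [0.709, -0.705, 0.0, -0.001]
ft_force: [-0.5, -0.4, -2.0]
grip_width: 0.0255
grasp_force: 60.9
```

Run:
```python
from h import *
o=state(); S=camera('side');T=camera('top'); z=o['eef_pos'][2]-.019
u,v=proj(S,[.6,.365,.02]).astype(int)
img=S['image'].copy()
for P,col in((FORK,(255,0,0)),):
    for q in place(P,[o['eef_pos'][0],o['eef_pos'][1],np.radians(90.4)],z): cv2.polylines(img,[cv2.convexHull(proj(S,q).astype(np.float32)).round().astype(int)],True,col)
a=cv2.resize(img[v-60:v+60,u-60:u+60],(600,600),interpolation=2)
save({'image':a},'s20')
for C in(S,T):
    for s in silhouettes('fork',C)[:2]: 
        if s['conf']>.4:
            p,sc=fit([(C,s['region'].astype(float))],FORK+HAND,[o['eef_pos'][0],o['eef_pos'][1],np.radians(90.4)],z); print(p[:2],np.degrees(p[2]),sc,s['conf'])
```

```text
t 52.13 tcp [602.1 344.6  63. ] yaw 270.34 quat [ 0.709 -0.705  0.    -0.001] w 25.5 gf 60.9 F [-0.5 -0.4 -2. ] j [ 0.52  0.73  0.34  1.18 -0.   -1.06]
[0.60223155 0.34499426] 90.96038015329601 0.8360057805544581 0.78
[0.60563907 0.32923155] 111.74616911338579 0.4987248358565305 0.8
```

View pics/s20.png

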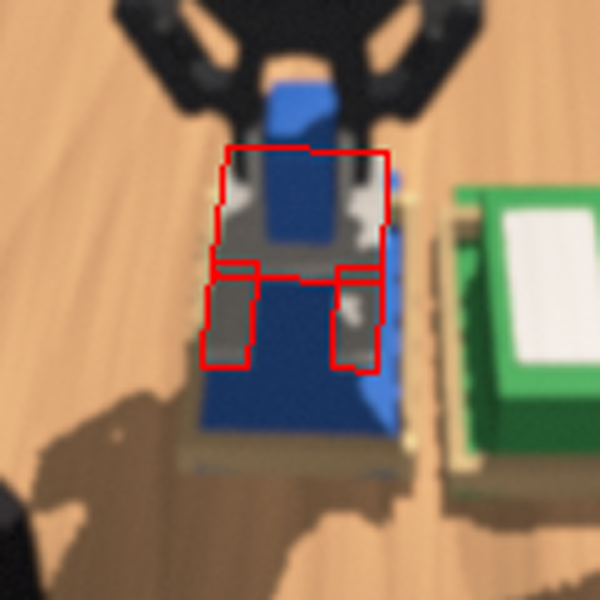

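drive_tool([
  [[-2,0,-10],[0,0,0.8],0],
  [[0,0,-12],[0,0,0],0],
  [[0,0,-8],[0,0,0],0],
  [[0,0,-4],[0,0,0],0],
  [[0,0,0],[0,0,0],0],
  [[0,0,0],[0,0,0],0],
])

```text
clock: 52.83
eef_pos: [0.5989, 0.3446, 0.0265]
tool_rot: [0.714, -0.7, -0.0, 0.001]
ft_force: [0.0, -0.4, -3.8]
grip_width: 0.0254
grasp_force: 61.1
```

drive_tool([
  [[0,0,-2],[0,0,0],0],
  [[0,0,-2],[0,0,0],0],
  [[0,0,0],[0,0,0],0],
  [[0,0,0],[0,0,0],0],
])

```text
clock: 53.17
eef_pos: [0.5995, 0.3449, 0.0237]
tool_rot: [0.714, -0.7, 0.0, -0.0]
ft_force: [-0.2, 0.4, -3.5]
grip_width: 0.0252
grasp_force: 61.1
```

drive_tool([
  [[0,0,-1],[0,0,0],0],
  [[0,0,-1],[0,0,0],0],
  [[0,0,0],[0,0,0],0],
  [[0,0,0],[0,0,0],0],
])

```text
clock: 53.5
eef_pos: [0.5998, 0.3451, 0.023]
tool_rot: [0.714, -0.7, 0.0, -0.001]
ft_force: [-2.0, -1.3, 5.1]
grip_width: 0.0254
grasp_force: 62.1
```

Contact with the floor at the expected height; release and retreat.

drive_tool([
  [[0,0,1],[0,0,0],0.6],
  [[0,0,0],[0,0,0],0.6],
  [[0,0,0],[0,0,0],0.6],
  [[0,0,0],[0,0,0],0.6],
  [[0,0,15],[0,0,0],0.6],
  [[0,0,35],[0,0,0],0.6],
  [[0,0,40],[0,0,0],0.6],
  [[-10,-10,35],[0,0,0],0.6],
])

```text
clock: 54.17
eef_pos: [0.5904, 0.3361, 0.1485]
tool_rot: [0.715, -0.699, 0.0, -0.001]
ft_force: [-0.4, -0.6, 0.4]
grip_width: 0.051
grasp_force: 0.0
```

drive_tool([
  [[-30,-25,10],[0,0,0],0.6],
  [[-30,-25,10],[0,0,0],0.6],
  [[-30,-25,0],[0,0,0],0.6],
  [[-30,-25,0],[0,0,0],0.6],
  [[-30,-25,0],[0,0,0],0.6],
  [[-30,-25,0],[0,0,0],0.6],
  [[0,0,0],[0,0,0],0.6],
  [[0,0,0],[0,0,0],0.6],
])

```text
clock: 54.83
eef_pos: [0.4073, 0.1835, 0.1675]
tool_rot: [0.714, -0.7, -0.0, 0.001]
ft_force: [1.2, -1.3, 1.7]
grip_width: 0.051
grasp_force: 0.0
```

Run:
```python
from h import *
state(); T=camera('top');S=camera('side')
for n,C in(('T',T),('S',S)):
    print(n,[fitclip(C,p,.02,25) for p in([.649,.0758,.065],[.655,-.024,.065],[.66,-.125,.065])])
    m=netreg(C,'fork',[.6,.365,.02],25)
    if m is not None: print('fork',fit([(C,m)],FORK+HAND,[.6,.346,1.58],.004))
    m=netreg(C,'setting_block',[.506,.37,.03],25)
    if m is not None: print('block',fit([(C,m)],BLOCK,[.506,.37,.05],.004))
sil(T,['glue','offcut'])
```

```text
t 54.83 tcp [407.3 183.5 167.5] yaw 271.14 quat [ 0.714 -0.7   -0.     0.001] w 51.0 gf 0.0 F [ 1.2 -1.3  1.7] j [ 0.42  0.18 -0.25  1.15  0.   -1.17]
T [(array([0.651 , 0.0758]), np.float64(2.7), 'lug', array([0.6031, 0.0735]), np.float64(0.767)), (array([ 0.6587, -0.0239]), np.float64(2.3), 'lug', array([ 0.6107, -0.0258]), np.float64(0.769)), (array([ 0.665, -0.124]), np.float64(2.5), 'lug', array([ 0.617 , -0.1261]), np.float64(0.753))]
fork (array([0.60207463, 0.34430936, 1.57879748]), np.float64(0.9466647806863447))
block (array([0.50992818, 0.36807451, 0.05571454]), np.float64(0.9526026125083733))
S [(array([0.6496, 0.0792]), np.float64(3.3), 'lug', array([0.6016, 0.0765]), np.float64(0.697)), (array([ 0.6579, -0.0196]), np.float64(3.5), 'lug', array([ 0.61  , -0.0225]), np.float64(0.666)), (array([ 0.66 , -0.125]), np.float64(3.7), 'lug', array([ 0.6121, -0.1281]), np.float64(0.0))]
fork (array([0.60009485, 0.34406892, 1.60319014]), np.float64(0.9320025059317447))
block (array([0.50645593, 0.36503261, 0.05412254]), np.float64(0.9224869131261464))
glue 0.64 [387.9, 124.9, 423.5, 162.2] cen 404.6 142.5 922
offcut 0.9 [225.4, 109.4, 272.6, 138.5] cen 249.6 122.0 1003
```

```bash
python3 -c "
from workcell import job_done; print(job_done())"
```

```text
the job is handed in; nothing more can be done
None
```

I handed the job in at about 55 s; no verdict came back. By my final camera check all three clips are home on their spindles, the setting block is in the green pocket, the fork is in the blue pocket and released, and the glue bottle and offcut have not moved.

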